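Put the seed cassettes under vacuum and box them

TASK

Seat every seed cassette from the cork mat flat in its own keyed pocket of the vacuum base, any cassette in any pocket, and then pull the black vacuum knob out until it clicks and stays out by itself. Give them at least ten seconds of vacuum with all of them seated, push the knob fully home, and only then move all the cassettes into the grey tray, each lying flat, rib up, on its floor. Leave the jar, the carton and the mug alone.

Things in the scene. Friction and masses are not known exactly. Their poses are not given: they have to be found in the camera images.
- vacuum_base: White vacuum base fixed to the bench, 140 mm (x, from -75 to +65 mm) by 330 mm (y, +-165 mm), plate top 32 mm above the bench, with three keyed pockets in a row along y at 100 mm pitch. A grey control block stands on its front edge in the middle: x = -90 to -50 mm, y = +-40 mm, 62 mm tall. The knob sticks out of the block's front face (-x side). Origin: on the bench surface, below the middle pocket's centre; x points away from the knob side, z up.
- pocket1 (a point): The +y end pocket of the vacuum base: centre of the pocket's floor, which is 20 mm above the work surface and 12 mm below the plate's top. The pocket has the keyed outline of a cassette with 2.5 mm of play all round; its axes are those of a cassette that sits in it (nose towards -x, the knob side; z up). Seated, a cassette's centre is 24 mm above this point and its slab stands 6 mm out of the plate.
- pocket2 (a point): The middle pocket of the vacuum base: centre of the pocket's floor, which is 20 mm above the work surface and 12 mm below the plate's top. The pocket has the keyed outline of a cassette with 2.5 mm of play all round; its axes are those of a cassette that sits in it (nose towards -x, the knob side; z up). Seated, a cassette's centre is 24 mm above this point and its slab stands 6 mm out of the plate.
- pocket3 (a point): The -y end pocket of the vacuum base: centre of the pocket's floor, which is 20 mm above the work surface and 12 mm below the plate's top. The pocket has the keyed outline of a cassette with 2.5 mm of play all round; its axes are those of a cassette that sits in it (nose towards -x, the knob side; z up). Seated, a cassette's centre is 24 mm above this point and its slab stands 6 mm out of the plate.
- knob (a joint): Travel of the vacuum knob in m: 0 fully home (vacuum off), 0.026 pulled out to its detent (vacuum on). It slides along the vacuum base's -x. A light spring (about 2 N) draws it home; a ball detent is felt between 0.010 and 0.018 (about 10 N to pull through), after which it clicks out to 0.026 and stays there by itself. Let go short of the detent it springs home; pushing it in from the detent takes about 5 N.
- knob_grip (a point): Centre of the black disc of the vacuum knob: 36 mm in diameter, 16 mm thick along its axis (x of the vacuum base, which it is also aligned with), centre 40 mm above the bench. Fully home there is a 14 mm gap between the disc's back and the control block's face, spanned by a 12 mm stem. The point moves with the knob.
- cassette1_center (a point): Loose seed cassette, 48 mm tall over all: aluminium slab 18 mm thick, 90 mm long, keyed seen from above: broad part 66 mm wide at x -15 to +45 mm, nose 36 mm wide at x -45 to -15 mm. Black grip rib on top, centred, 50 mm along x, 14 mm thick along y, 30 mm tall. This point: centre of the cassette, 24 mm above its underside; x its long axis (nose to -x), z up. 0.16 kg. Starts flat on the mat.
- cassette2_center (a point): Another seed cassette, same as cassette1 in every way (slab 90 x 66 x 18 mm with a 36 mm wide nose at -x, rib 50 x 14 x 30 mm on top); this point is its centre, 24 mm above its underside. Two or three of the cassettes are present at a start.
- cassette3_center (a point): Another seed cassette, same as cassette1 in every way (slab 90 x 66 x 18 mm with a 36 mm wide nose at -x, rib 50 x 14 x 30 mm on top); this point is its centre, 24 mm above its underside. Two or three of the cassettes are present at a start.
- mat: Thin cork mat fixed to the bench, 320 (x) x 140 (y) x 4 mm; origin at the centre of its underside.
- tray: Shallow open grey plastic tray fixed to the bench, 320 (x) x 140 (y) x 22 mm outside, walls and floor 5 mm thick; origin at the centre of its underside. Three cassettes fit side by side along its x, noses along its y. Tray and mat stand on opposite sides of the vacuum base; which is on which side varies.
- jar: Bystander: closed amber jar, 64 mm in diameter, 100 mm tall; origin at the centre of its underside.
- carton: Bystander: cardboard carton 55 x 80 x 50 mm; origin at the centre of its underside.
- cup: Bystander: white mug, 76 mm in diameter, 80 mm tall; origin at the centre of its underside.

How it is judged:
On the way, in this order (a step that is already met when the one before it is completed fails the run):
1. every cassette present sits flat in a pocket of the vacuum base, with the knob home (value of joint knob below 0.003 m and ((horizontal distance between cassette1_center and pocket1 below 0.006 m and z of cassette1_center in the frame of pocket1 between 0.02 and 0.027 m and angle between cassette1_center's own z axis and vertical below 0.05 rad) or (horizontal distance between cassette1_center and pocket2 below 0.006 m and z of cassette1_center in the frame of pocket2 between 0.02 and 0.027 m and angle between cassette1_center's own z axis and vertical below 0.05 rad) or (horizontal distance between cassette1_center and pocket3 below 0.006 m and z of cassette1_center in the frame of pocket3 between 0.02 and 0.027 m and angle between cassette1_center's own z axis and vertical below 0.05 rad)) and ((horizontal distance between cassette2_center and pocket1 below 0.006 m and z of cassette2_center in the frame of pocket1 between 0.02 and 0.027 m and angle between cassette2_center's own z axis and vertical below 0.05 rad) or (horizontal distance between cassette2_center and pocket2 below 0.006 m and z of cassette2_center in the frame of pocket2 between 0.02 and 0.027 m and angle between cassette2_center's own z axis and vertical below 0.05 rad) or (horizontal distance between cassette2_center and pocket3 below 0.006 m and z of cassette2_center in the frame of pocket3 between 0.02 and 0.027 m and angle between cassette2_center's own z axis and vertical below 0.05 rad)) and ((horizontal distance between cassette3_center and pocket1 below 0.006 m and z of cassette3_center in the frame of pocket1 between 0.02 and 0.027 m and angle between cassette3_center's own z axis and vertical below 0.05 rad) or (horizontal distance between cassette3_center and pocket2 below 0.006 m and z of cassette3_center in the frame of pocket2 between 0.02 and 0.027 m and angle between cassette3_center's own z axis and vertical below 0.05 rad) or (horizontal distance between cassette3_center and pocket3 below 0.006 m and z of cassette3_center in the frame of pocket3 between 0.02 and 0.027 m and angle between cassette3_center's own z axis and vertical below 0.05 rad))), for 0.2 s.
2. the knob is out at its detent with every cassette seated, for 9.5 s on end (value of joint knob above 0.022 m and ((horizontal distance between cassette1_center and pocket1 below 0.006 m and z of cassette1_center in the frame of pocket1 between 0.02 and 0.027 m and angle between cassette1_center's own z axis and vertical below 0.05 rad) or (horizontal distance between cassette1_center and pocket2 below 0.006 m and z of cassette1_center in the frame of pocket2 between 0.02 and 0.027 m and angle between cassette1_center's own z axis and vertical below 0.05 rad) or (horizontal distance between cassette1_center and pocket3 below 0.006 m and z of cassette1_center in the frame of pocket3 between 0.02 and 0.027 m and angle between cassette1_center's own z axis and vertical below 0.05 rad)) and ((horizontal distance between cassette2_center and pocket1 below 0.006 m and z of cassette2_center in the frame of pocket1 between 0.02 and 0.027 m and angle between cassette2_center's own z axis and vertical below 0.05 rad) or (horizontal distance between cassette2_center and pocket2 below 0.006 m and z of cassette2_center in the frame of pocket2 between 0.02 and 0.027 m and angle between cassette2_center's own z axis and vertical below 0.05 rad) or (horizontal distance between cassette2_center and pocket3 below 0.006 m and z of cassette2_center in the frame of pocket3 between 0.02 and 0.027 m and angle between cassette2_center's own z axis and vertical below 0.05 rad)) and ((horizontal distance between cassette3_center and pocket1 below 0.006 m and z of cassette3_center in the frame of pocket1 between 0.02 and 0.027 m and angle between cassette3_center's own z axis and vertical below 0.05 rad) or (horizontal distance between cassette3_center and pocket2 below 0.006 m and z of cassette3_center in the frame of pocket2 between 0.02 and 0.027 m and angle between cassette3_center's own z axis and vertical below 0.05 rad) or (horizontal distance between cassette3_center and pocket3 below 0.006 m and z of cassette3_center in the frame of pocket3 between 0.02 and 0.027 m and angle between cassette3_center's own z axis and vertical below 0.05 rad))), for 9.5 s.
3. the knob is pushed fully home while the cassettes are all still at the vacuum base (value of joint knob below 0.003 m and horizontal distance between each of cassette1_center, cassette2_center, cassette3_center and pocket2 below 0.19 m), for 0.2 s.
At the end, for the whole second after the job is handed in: Every cassette present lies flat on the tray's floor, rib up (centre inside the tray's walls, 24 to 33 mm above the tray's underside, tilt under 0.06 rad) and at rest; the knob is home within 3 mm (value of joint knob below 0.003 m and x of cassette1_center in the frame of tray between -0.15 and 0.15 m and y of cassette1_center in the frame of tray between -0.06 and 0.06 m and z of cassette1_center in the frame of tray between 0.024 and 0.033 m and angle between each of cassette1_center, cassette2_center, cassette3_center's own z axis and vertical below 0.06 rad and linear speed of each of cassette1, cassette2, cassette3 below 0.02 m/s and x of cassette2_center in the frame of tray between -0.15 and 0.15 m and y of cassette2_center in the frame of tray between -0.06 and 0.06 m and z of cassette2_center in the frame of tray between 0.024 and 0.033 m and x of cassette3_center in the frame of tray between -0.15 and 0.15 m and y of cassette3_center in the frame of tray between -0.06 and 0.06 m and z of cassette3_center in the frame of tray between 0.024 and 0.033 m); the robot touches nothing.
It fails at once if a bystander (jar, carton or mug) is moved more than 3 cm or knocked over (distance of any of jar, carton, cup from where it was at the start of the episode above 0.03 m or angle between any of jar, carton, cup's own z axis and vertical above 0.5 rad).
Of cassette1, cassette2, cassette3 only 2 to 3 are there at a start; the rules pass over those that are not, and their reading is None.
At some moment in a run one of cassette1, cassette2, cassette3 may be knocked a few centimetres aside while the robot is not near it.
Once in a run the grip may slacken for a moment while it holds something.
It also fails if it takes over 210 s, if anything falls off the work surface, if the arm or the gripper's body presses on something with over 40 N, if the wrist force passes 120 N, or if a joint passes its speed limit or range.

ROBOT

A 6-joint arm with a two-finger parallel gripper is mounted at the origin on the work surface. World frame = base frame: x ahead of the robot, y to its left, z up, the work surface at z = 0. Lengths are in m, angles in rad, forces in N, time in s.
With the tool pointing down it reaches from about 0.325 to 0.85 m from the base axis. Payload 4.4 kg.
Tool frame: the origin (TCP) lies between the finger pads; the fingertips stand 19 mm ahead of it and the grasp point (between the pads) is the TCP; z points along the fingers, y is the line along which they close (so a half turn about z gives the same grasp; the last joint's range is limited). The gripper opens to 94 mm and grips with 3 to 60 N. Pads are 16 mm wide; open, the fingers measure 119 mm over their backs; the gripper's body (75 mm by 177 mm) begins 78 mm behind the grasp point.
Start: joints at [-1.302, 0.207, 1.542, -0, 1.393, -0.15], TCP at [0.234, -0.525, 0.224] pointing down, gripper open.
Joint ranges: [-2.73, 2.73], [-0.86, 2.22], [0.23, 2.46], [-1.11, 4.25], [0.08, 2.63], [-2.82, 2.82]. Speed limits (rad/s): [2.79, 2.79, 3.14, 3.14, 3.14, 3.14].

INTERFACE

Orientations are given as a unit quaternion [w, x, y, z].
In Python, from workcell import * gives the robot as it stands. The module is installed in compiled form; this text tells all that it offers.
- The arm moves only by the tool step_arm, never from a script. Its argument "rows" is a list of rows, each a list of 7 numbers: the closure in counts, from 0 (fully open) to 255 (shut), then the shift along the world's x, y, z in mm, then the turn, a rotation vector about the world's x, y, z in degrees. A call has 1 to 20 rows; each row is the pose to reach, as a shift and turn from the pose commanded when the call began; what a row does not reach only later rows make up. A row lasts 1/10 s, in which the tool goes at most 50 mm and 8.59 degrees, less where a joint would pass 70% of its speed; a pose out of reach is approached as far as the arm can. A call with a gripper value outside its range is refused whole. The fingers move at their own pace and stop on an object; "grip_force" is the grip in N (left out, the last holds). Time passes only in rows, so rows that repeat a pose let the fingers close. It gives the time, the measured TCP pose, the force, the opening and the grip force at its end, in the units of the state.
- state(): the state, without advancing time (a new reading comes with each control period).
- get_image(name): name is "scene" or "side" or "wrist"; returns a dict with "img" (384x512x3 uint8, red, green, blue), "depth" (384x512 float32, m along the optical axis (not along the pixel's ray), 0 where there is no reading), "fx", "fy", "cx", "cy" (pixels), "rvec" (rotation vector, rad) and "tvec" (3), from world to camera coordinates, as OpenCV has them. Camera axes: x right, y down, z forward; pixel columns grow to the right and rows downward; lengths in m; the calibration is good to about 2 mm. A picture is of the moment at which its call begins.
- hand_in(): hands the job in; it is judged then, once.
The state is a dict: "time": time; "qpos": joint angles; "joint_velocities": joint speeds; "joint_efforts": joint torques, N m; "tcp_pos": TCP position; "tcp_rot": TCP orientation; "ft_force": force on the tool from outside, world axes, zero at the start; "moment": the same for the moment, N m; "grip_width": finger opening in m; "grip_force": force on a finger pad.
Only numpy, scipy, OpenCV 4.12 (cv2) and the standard library are available. Lean on these libraries where they do the work, as an engineer would, in place of code of your own. Each camera call takes 0.05 s, during which the arm holds its last target. There are 200 camera calls.

## Working session

There is one attempt and no reset: what is moved stays moved. The work goes in short steps, Python scripts to look and compute and a tool call to move; the robot and the scene stay as the last step left them, time stands still between calls to the robot, and variables do not carry over. Pictures are saved under pics/ and viewed, at most 14 in all, crops included, and the job is handed in when it is done.

Besides the shell and the picture viewer there is one more tool, called after "Emit:" in YAML: its name, and indented under it one key for each argument. step_arm: Moves the arm, as the interface text tells. Its arguments: {"type":"object","properties":{"rows":{"type":"array","items":{"type":"array","items":{"type":"number"}}},"grip_force":{"type":"number"}},"required":["rows"]}

```bash
mkdir -p pics
cat > h.py <<'E'
from workcell import *
import numpy as np, cv2
def cloud(c):
    d=c["depth"]; v,u=np.mgrid[:d.shape[0],:d.shape[1]]
    P=np.stack([(u-c["cx"])/c["fx"]*d,(v-c["cy"])/c["fy"]*d,d],-1)
    R=cv2.Rodrigues(np.array(c["rvec"],float))[0]
    return (P-np.array(c["tvec"]).ravel())@R, d>0
def save(c,n): cv2.imwrite("pics/"+n,cv2.cvtColor(c["img"],cv2.COLOR_RGB2BGR))
E
python3 - <<'E'
from h import *
s=state(); print(s)
ims=[]
for n in ("scene","side"):
    c=get_image(n); ims.append(c); save(c,n+"0.png")
    R=cv2.Rodrigues(np.array(c["rvec"],float))[0]; print(n,-R.T@np.array(c["tvec"]).ravel(),R[2],c["fx"])
    np.savez(n+"0.npz",**c)
E
```

```text
{'time': 0.0, 'qpos': array([-1.30150054e+00,  2.07397415e-01,  1.54294316e+00, -1.16256680e-05,
        1.39348135e+00, -1.50465670e-01]), 'joint_velocities': array([-0.00051408, -0.00024471, -0.00086744,  0.00072997, -0.00241926,
       -0.00085373]), 'joint_efforts': array([ 8.67305807e-04, -3.70871902e+01, -2.81413901e+01,  7.00569875e-02,
        3.63075407e-02, -1.63915743e-04]), 'tcp_pos': array([ 0.23413724, -0.52434082,  0.2233087 ]), 'tcp_rot': array([-1.11232580e-03,  9.78054949e-01,  2.08344124e-01, -7.18974370e-05]), 'ft_force': array([0.82321838, 0.8698504 , 1.49731781]), 'moment': array([-0.0158703 , -0.00583657,  0.05836902]), 'grip_force': 0.0, 'grip_width': 0.09399398504763155}
scene [ 1.1060901  -0.5408266   0.64204618] [-0.54277403  0.56951346 -0.6172931 ] 408.92966429948257
side [0.12965117 0.6802681  0.81286734] [ 0.37798671 -0.61151014 -0.69511251] 435.2908206803639
```

View pics/scene0.png

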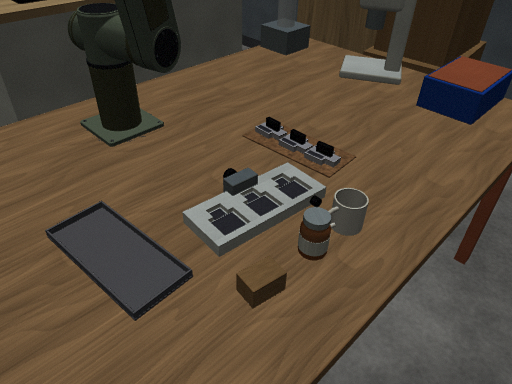

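View pics/side0.png

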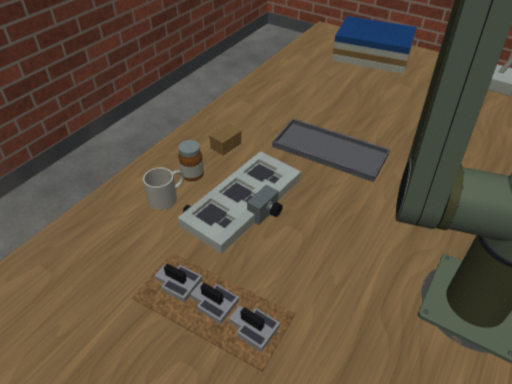

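The scene camera shows the white base in the middle (about 258,203), the empty tray at lower left (118,255), and three cassettes on the mat at (268..325, 125..155). The jar, mug and carton stand on the far (+x) side of the base. The side view agrees. Next I'll measure the poses.

```bash
cat > m.py <<'E'
from h import *
def pts(names=("scene","side"),cams=None):
    Ps=[];C=[]
    for n in names:
        c=cams[n] if cams else get_image(n)
        P,ok=cloud(c); Ps.append(P[ok]); C.append(c["img"][ok])
    return np.concatenate(Ps),np.concatenate(C).astype(int)
def rect(P,tag):
    r=cv2.minAreaRect((P[:,:2]*1000).astype(np.float32)); print(tag,len(P),"c",np.round(r[0],1),"size",np.round(r[1],1),"ang",round(r[2],2),"z",np.round(np.median(P[:,2])*1000,1)); return r
def blobs(P,m,res=2,minn=15,grow=2):
    Q=P[m]; g=np.zeros((700,600),np.uint8)  # y -700..700, x 0..1200
    ix=((Q[:,0]*1000)/res).astype(int).clip(0,599); iy=((Q[:,1]*1000+700)/res).astype(int).clip(0,699)
    g[iy,ix]=1; g=cv2.dilate(g,np.ones((2*grow+1,)*2)); n,l=cv2.connectedComponents(g)
    L=l[iy,ix]; return [Q[L==k] for k in range(1,n) if (L==k).sum()>=minn]
E
python3 - <<'E'
from m import *
for n in ("scene","side"):
    P,C=pts((n,),{n:dict(np.load(n+"0.npz"))}); z=P[:,2]; print("==",n)
    w=(P[:,0]>.25)&(P[:,0]<1)&(abs(P[:,1])<.6)
    bright=C.min(1)>100
    for b in blobs(P,w&(abs(z-.032)<.005)&bright,minn=300): rect(b,"plate")
    dark=(C.max(1)<70)
    for b in blobs(P,w&(z>.044)&(z<.058)&dark&(P[:,1]>.0),grow=1): rect(b,"rib")
    for b in blobs(P,w&(abs(z-.022)<.005)&(P[:,1]>.0)&(C.max(1)-C.min(1)<30)&(C.max(1)>90),grow=1): rect(b,"slab")
    for b in blobs(P,w&(abs(z-.062)<.004),minn=30): rect(b,"block?")
    for b in blobs(P,w&(z>.003)&(z<.026)&(P[:,1]<-.0)&(C.max(1)-C.min(1)<25),minn=300): rect(b,"tray")
    for b in blobs(P,w&(z>.066)&(z<.15),minn=30): rect(b,"tall")
    for b in blobs(P,w&(abs(z-.050)<.003)&~dark,minn=30): rect(b,"carton?")
E
```

```text
== scene
plate 2941 c [586.8  13.8] size [333.  144.1] ang 84.55 z 32.0
rib 77 c [544.4  27.9] size [55.7  4.5] ang 84.8 z 49.9
rib 68 c [483.7  22.1] size [18.1 32.8] ang 0.58 z 53.4
rib 114 c [788.3  99.4] size [67.4 23.1] ang 37.6 z 50.4
rib 102 c [757.3 146.4] size [59.  19.6] ang 28.41 z 51.2
rib 72 c [473.8 298.5] size [48.6 14.7] ang 0.37 z 50.4
rib 89 c [568.7 301.1] size [18.1 49.7] ang 87.39 z 50.5
rib 64 c [370.5 302.7] size [50.4 15.5] ang 0.03 z 49.8
slab 70 c [587.8  28.7] size [96.9 44. ] ang 18.35 z 20.1
slab 16 c [760.9  79.5] size [ 8.8 15.9] ang 19.95 z 21.9
slab 21 c [568.3 125.9] size [36.3 25.4] ang 24.11 z 19.9
slab 31 c [616.6 144. ] size [ 8.4 55.3] ang 85.37 z 20.0
slab 211 c [519.5 294.1] size [186.   53.3] ang 3.53 z 21.9
slab 81 c [371.4 294.3] size [92.2 47.7] ang 7.79 z 21.7
slab 27 c [441.7 294.6] size [20.4 38.5] ang 61.69 z 21.4
block? 88 c [777.9 -16.4] size [62.3 27.4] ang 31.76 z 62.3
block? 345 c [524.9  18.5] size [81.7 42.4] ang 82.98 z 61.7
block? 81 c [786.6  94.8] size [85.3 19.2] ang 50.26 z 62.4
block? 83 c [757.8 143.1] size [63.4 27.2] a
[... 1462 characters left out ...]
size [78.8 40.2] ang 84.08 z 59.9
block? 61 c [752.7  15.7] size [62.3 28.1] ang 47.93 z 62.7
block? 90 c [779.5  98.3] size [88.3 27.5] ang 44.42 z 62.2
block? 73 c [754.8 140.7] size [74.5 32.1] ang 43.38 z 62.3
tray 2070 c [ 490.9 -307.2] size [320.3 148.8] ang 3.29 z 6.9
tray 483 c [592.8 -94.5] size [ 64.9 100.7] ang 87.65 z 18.4
tall 435 c [766.7   3.6] size [58.  60.5] ang 9.02 z 95.2
tall 292 c [766.9 121.5] size [85.  77.2] ang 37.72 z 74.3
carton? 187 c [ 763.5 -153. ] size [79.7 53.9] ang 79.72 z 48.2
carton? 47 c [755.2  17.2] size [62.4 29.3] ang 40.52 z 50.5
carton? 46 c [791.8 106.7] size [59.4 21.6] ang 50.54 z 49.7
carton? 47 c [754.6 141.2] size [72.8 27.5] ang 43.87 z 50.1
```

Run:
```python
from m import *
P,C=pts(("side",),{"side":dict(np.load("side0.npz"))}); z=P[:,2]
for x0,y0 in((370,305),(472.5,302),(568,304.5)):
    for nm,lo,hi in (("-x end",-44,-18),("+x end",18,44)):
        d=P[:,:2]*1000-[x0,y0]
        m=(d[:,0]>lo)&(d[:,0]<hi)&(abs(z-.020)<.004)&(C.max(1)-C.min(1)<30)&(abs(d[:,1])<45)
        print(x0,nm,m.sum(),np.percentile(d[m,1],[2,98]).round(1))
```

```text
370 -x end 391 [-29.3  34.8]
370 +x end 139 [-16.5  18.1]
472.5 -x end 343 [-30.6  33.6]
472.5 +x end 108 [-16.6  18.2]
568 -x end 310 [-31.8  32.4]
568 +x end 90 [-5.  20.5]
```

Emit:
step_arm:
  rows:
    - [0,40,50,10,0,0,-8]
    - [0,80,100,10,0,0,-16]
    - [0,110,150,10,0,0,-24]
    - [0,140,200,10,0,0,-24]
    - [0,160,250,10,0,0,-24]
    - [0,170,300,10,0,0,-24]
    - [0,180,350,10,0,0,-24]
    - [0,190,400,10,0,0,-24]
    - [0,200,450,10,0,0,-24]
    - [0,200,500,10,0,0,-24]
    - [0,200,550,10,0,0,-24]
    - [0,200,600,10,0,0,-24]
    - [0,200,650,10,0,0,-24]
    - [0,200,700,10,0,0,-24]
    - [0,200,740,10,0,0,-24]
    - [0,200,740,10,0,0,-24]
    - [0,200,740,10,0,0,-24]

```text
time: 1.8
tcp_pos: [0.4333, 0.2192, 0.234]
tcp_rot: [-0.001, 1.0, 0.004, -0.0]
ft_force: [0.8, -0.6, -0.3]
grip_width: 0.0937
grip_force: 0.0
```

Run:
```python
from m import *
c=get_image("wrist"); save(c,"w1.png"); np.savez("w1.npz",**c)
R=cv2.Rodrigues(np.array(c["rvec"],float))[0]; print(-R.T@np.array(c["tvec"]).ravel(),R,c["fx"])
P,C=pts(("wrist",),{"wrist":c}); z=P[:,2]
for b in blobs(P,(z>.044)&(z<.060)&(C.max(1)<70)&(P[:,1]>.2),grow=1): rect(b,"rib")
for b in blobs(P,(abs(z-.022)<.005)&(C.max(1)-C.min(1)<30)&(C.max(1)>90),grow=1,minn=100): rect(b,"slab")
for b in blobs(P,(abs(z-.032)<.005)&(C.min(1)>100),minn=300): rect(b,"plate")
```

```text
[0.50689318 0.21990117 0.3938842 ] [[ 6.03974263e-03 -9.99980887e-01 -1.32173600e-03]
 [-9.67054019e-01 -6.17725237e-03  2.54496298e-01]
 [-2.54499598e-01 -2.58902026e-04 -9.67072845e-01]] 330.95420346823033
rib 504 c [370.6 305.3] size [13.6 48.8] ang 87.9 z 51.3
rib 667 c [471.5 301.9] size [14.2 48.4] ang 88.84 z 51.3
rib 845 c [566.6 304.6] size [48.2 14.4] ang 3.03 z 51.3
slab 846 c [580.7  11.6] size [67.8 63.3] ang 84.94 z 20.4
slab 155 c [541.  141.8] size [138.6  61.7] ang 52.37 z 22.0
slab 800 c [581.6 111.5] size [54.  70.8] ang 0.56 z 19.9
slab 4556 c [517.1 303.2] size [180.9  67.7] ang 0.93 z 21.6
slab 1584 c [369.9 305.7] size [65.5 90.5] ang 88.19 z 21.5
plate 2380 c [555.9 -23.2] size [100.   45.3] ang 12.19 z 31.5
plate 8253 c [568.8 108.7] size [145.3  84.5] ang 84.61 z 31.6
```

View pics/w1.png

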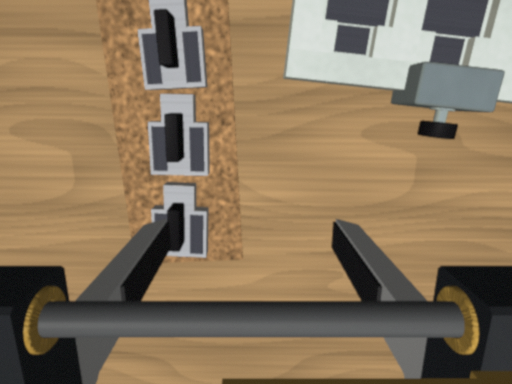

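The wrist image shows all three cassettes on the mat with noses towards +x (image up), with ribs at (165,38), (174,138) and (176,225). The rib fits agree with the size given (48 x 14 mm) and the height (51 mm). Next I'll measure the pockets from the wrist before grasping.

Emit:
step_arm:
  rows:
    - [0,40,-45,10,0,0,0]
    - [0,75,-90,20,0,0,0]
    - [0,105,-135,30,0,0,0]
    - [0,120,-165,36,0,0,0]
    - [0,127,-189,36,0,0,0]
    - [0,127,-189,36,0,0,0]
    - [0,127,-189,36,0,0,0]

```text
time: 2.55
tcp_pos: [0.5608, 0.0241, 0.2698]
tcp_rot: [-0.0, 1.0, -0.001, -0.001]
ft_force: [-0.4, -0.3, -0.1]
grip_width: 0.0941
grip_force: 0.0
```

```bash
cat > pock.py <<'E'
from m import *
from scipy.optimize import minimize
def keyed(px=2.5):
    return np.array([[-45-px,-18-px],[-15-px,-18-px],[-15-px,-33-px],[45+px,-33-px],[45+px,33+px],[-15-px,33+px],[-15-px,18+px],[-45-px,18+px]])
E
python3 - <<'E'
from pock import *
c=get_image("wrist"); save(c,"w2.png"); np.savez("w2.npz",**c)
print(state()["tcp_pos"])
P,C=pts(("wrist",),{"wrist":c}); z=P[:,2]; sel=(P[:,0]>.45)&(P[:,0]<.69)&(P[:,1]>-.17)&(P[:,1]<.2)
b=P[sel&(abs(z-.032)<.004)&(C.min(1)>90)]; r=rect(b,"plate")
f=P[sel&(abs(z-.020)<.003)]; fz=f[:,:2]*1000; pl=b[:,:2]*1000
# fit keyed template: plate-top points outside, floor points inside
def cost(p,v=False):
    x,y,t=p; t=np.radians(t); R=np.array([[np.cos(t),-np.sin(t)],[np.sin(t),np.cos(t)]])
    tot=0
    for k in(100,0,-100):
        K=((keyed()+[0,k])@R.T+[x,y]).astype(np.float32)
        q=pl[(np.hypot(*(pl-K.mean(0)).T)<75)]
        d=np.array([cv2.pointPolygonTest(K,(float(a),float(bb)),True) for a,bb in q[::3]])
        tot+=np.clip(d+.5,0,6).sum()
        q=fz[(np.hypot(*(fz-K.mean(0)).T)<75)]
        d=np.array([cv2.pointPolygonTest(K,(float(a),float(bb)),True) for a,bb in q[::3]])
        tot+=np.clip(.5-d,0,6).sum()
    return tot
best=minimize(cost,[593,14,-5.5],method="Nelder-Mead",options=dict(initial_simplex=[[593,14,-5.5],[597,14,-5.5],[593,18,-5.5],[593,14,-4]],xatol=.1,fatol=.5))
print(best.x,best.fun,len(pl),len(fz))
for b in blobs(P,(abs(z-.062)<.004)&(P[:,0]<.6),minn=50): rect(b,"block")
for b in blobs(P,(z>.03)&(z<.062)&(C.max(1)<60)&(P[:,0]<.52)&(P[:,0]>.44),minn=50): rect(b,"knob")
E
```

```text
[0.56051194 0.02522679 0.26985225]
plate 18853 c [588.4  14. ] size [330.9 140.4] ang 84.49 z 31.5
[593.35545189  13.63657477  -5.50482365] 1856.867004822941 18853 11874
block 2237 c [523.9  20.3] size [80.  40.4] ang 84.31 z 61.5
knob 405 c [483.   24.3] size [32.9 15.6] ang 82.41 z 53.5
knob 827 c [472.9 301. ] size [14.1 49.5] ang 89.05 z 49.1
```

View pics/w2.png

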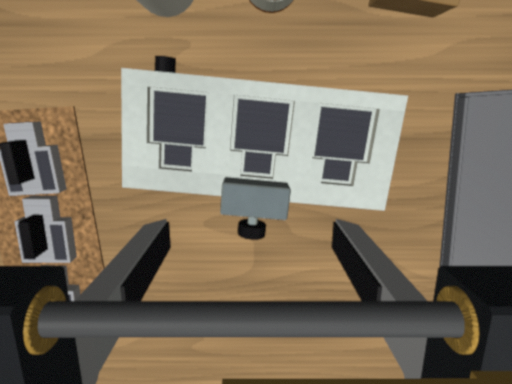

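The wrist image shows all three pockets empty with their noses towards the knob, and the knob home at (251,229). The plate fit of 330.9 x 140.4 mm confirms the pose. I'll grasp cassette C, the one with the largest x.

Emit:
step_arm:
  rows:
    - [0,2,48,0,0,0,3]
    - [0,4,96,0,0,0,3]
    - [0,6,144,-20,0,0,3]
    - [0,6,192,-50,0,0,3]
    - [0,6,240,-90,0,0,3]
    - [0,6,270,-130,0,0,3]
    - [0,6,280,-160,0,0,3]
    - [0,6,280,-170,0,0,3]
    - [0,6,280,-190,0,0,3]
    - [0,6,280,-210,0,0,3]
    - [0,6,280,-225,0,0,3]
    - [0,6,280,-225,0,0,3]
    - [0,6,280,-225,0,0,3]
  grip_force: 45

```text
time: 3.9
tcp_pos: [0.5676, 0.3057, 0.0463]
tcp_rot: [-0.0, 1.0, 0.027, 0.0]
ft_force: [0.3, -0.4, -0.1]
grip_width: 0.0945
grip_force: 0.0
```

Emit:
step_arm:
  rows:
    - [255,0,0,0,0,0,0]
    - [255,0,0,0,0,0,0]
    - [255,0,0,0,0,0,0]
    - [255,0,0,0,0,0,0]
    - [255,0,0,0,0,0,0]
    - [255,0,0,0,0,0,0]
    - [255,0,0,0,0,0,0]
    - [255,0,0,0,0,0,0]
    - [255,0,0,20,0,0,0]
    - [255,0,0,50,0,0,0]
    - [255,0,0,85,0,0,0]
    - [255,0,0,85,0,0,0]
    - [255,0,0,85,0,0,0]

```text
time: 5.2
tcp_pos: [0.5681, 0.3062, 0.1316]
tcp_rot: [-0.0, 1.0, 0.027, 0.001]
ft_force: [0.4, 0.5, -1.0]
grip_width: 0.0003
grip_force: 0.0
```

```bash
cat > held.py <<'E'
# where the held cassette sits relative to the TCP, seen from "side"/"scene"
from m import *
def held():
    s=state(); t=np.array(s["tcp_pos"]); q=s["tcp_rot"]
    ax=2*np.arctan2(q[2],q[1]); a=np.array([np.cos(ax),np.sin(ax)]); b=np.array([-a[1],a[0]])
    print("tcp",t.round(4),"yaw",np.degrees(ax).round(2),"w",s["grip_width"],"f",s["grip_force"])
    for n in("side","scene","wrist"):
        P,C=pts((n,)); d=P-t; u=d[:,:2]@a*1000; v=d[:,:2]@b*1000; w=d[:,2]*1000
        m=(abs(u)<60)&(abs(v)<50)&(w<-15)&(w>-32)&(C.max(1)-C.min(1)<35)&(C.max(1)>80)
        if m.sum()<30: print(n,"few",m.sum()); continue
        r=cv2.minAreaRect(np.stack([u[m],v[m]],1).astype(np.float32))
        pc=lambda x:np.percentile(x,[1,99]).round(1)
        n_,p_=m&(u<-18),m&(u>18)
        print(n,m.sum(),"u",pc(u[m]),"v",pc(v[m]),"rect",np.round(r[0],1),np.round(r[1],1),round(r[2],1),"ztop",np.median(w[m]).round(1),
          "v-",pc(v[n_]) if n_.sum()>9 else None,"v+",pc(v[p_]) if p_.sum()>9 else None)
if __name__=="__main__": held()
E
python3 held.py
```

```text
tcp [0.5681 0.3062 0.1316] yaw 3.06 w 0.00025840689615335723 f 0.0
side few 2
scene few 0
wrist 42 u [7.4 8.2] v [-10.1   9.8] rect [ 7.8 -0.3] [21.   0.8] 89.8 ztop -16.5 v- None v+ None
```

Run:
```python
from m import *
c=get_image("side"); save(c,"s1.png")
for n in("side","wrist"):
    P,C=pts((n,)); z=P[:,2]
    for b in blobs(P,(z>.044)&(z<.058)&(C.max(1)<70)&(P[:,1]>.18)&(P[:,1]<.6),grow=1): rect(b,n+" rib")
```

```text
side rib 165 c [472.7 303.1] size [14.8 50.4] ang 88.89 z 49.4
side rib 187 c [369.8 306.6] size [14.9 49.6] ang 88.56 z 49.4
side rib 150 c [566.8 306.1] size [50.9 15. ] ang 3.14 z 49.7
wrist rib 16 c [448.9 300. ] size [2.8 4.2] ang 3.34 z 51.7
wrist rib 26 c [490.3 302.1] size [11.3  0.8] ang 2.97 z 51.7
wrist rib 871 c [573.1 305.3] size [39.  12.1] ang 2.99 z 51.5
```

View pics/s1.png

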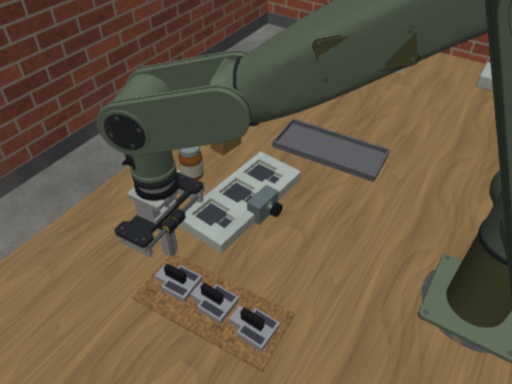

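The picture shows the three cassettes still in their places on the mat, at (177,275), (212,297) and (254,325). The fingers were still closing when I lifted. I'll go back with them half open and wait longer.

Emit:
step_arm:
  rows:
    - [150,-1,-1,0,0,0,0]
    - [150,-1,-1,0,0,0,0]
    - [150,-1,-1,0,0,0,0]
    - [150,-1,-1,0,0,0,0]
    - [150,-1,-1,0,0,0,0]
    - [150,-1,-1,-20,0,0,0]
    - [150,-1,-1,-45,0,0,0]
    - [150,-1,-1,-70,0,0,0]
    - [150,-1,-1,-86,0,0,0]
    - [150,-1,-1,-86,0,0,0]
    - [255,-1,-1,-86,0,0,0]
    - [255,-1,-1,-86,0,0,0]
    - [255,-1,-1,-86,0,0,0]
    - [255,-1,-1,-86,0,0,0]
    - [255,-1,-1,-86,0,0,0]
    - [255,-1,-1,-86,0,0,0]
    - [255,-1,-1,-86,0,0,0]
  grip_force: 45

```text
time: 7.2
tcp_pos: [0.5668, 0.305, 0.0452]
tcp_rot: [-0.0, 1.0, 0.027, 0.0]
ft_force: [-1.0, -1.5, 4.1]
grip_width: 0.0141
grip_force: 45.0
```

Gripped: the opening is 14.1 mm. Now lift and check.

Emit:
step_arm:
  rows:
    - [255,0,0,20,0,0,0]
    - [255,0,0,50,0,0,0]
    - [255,0,0,90,0,0,0]
    - [255,0,0,90,0,0,0]
    - [255,0,0,90,0,0,0]

```text
time: 7.7
tcp_pos: [0.5667, 0.3052, 0.135]
tcp_rot: [-0.0, 1.0, 0.027, 0.001]
ft_force: [0.2, -0.6, -2.2]
grip_width: 0.0138
grip_force: 45.0
```

```bash
python3 held.py
```

```text
tcp [0.5667 0.3052 0.135 ] yaw 3.05 w 0.01378771944823755 f 44.99958515167236
side 497 u [-43.4  44.3] v [-31.   34.5] rect [0.8 1.2] [91.3 67.6] 0.5 ztop -25.3 v- [-31.2  34.6] v+ [-9.4 19.4]
scene 143 u [-45.4  43. ] v [-34.9  20.6] rect [-1.6 -2.1] [91.6 66.9] 4.8 ztop -25.2 v- [-35.8  19.6] v+ [-18.5  17.6]
wrist 5785 u [-45.1  43.3] v [-32.3  32. ] rect [-1.8 -0.2] [90.9 65.9] 0.5 ztop -26.5 v- [-32.6  32.5] v+ [-17.7  17.3]
```

Emit:
step_arm:
  rows:
    - [255,1,-10,10,0,0,8.5]
    - [255,2,-30,15,0,0,17]
    - [255,3,-50,20,0,0,25.5]
    - [255,4,-75,20,0,0,34]
    - [255,5,-100,20,0,0,42.5]
    - [255,6,-125,20,0,0,51]
    - [255,7,-150,20,0,0,59.5]
    - [255,8,-175,20,0,0,68]
    - [255,9,-200,20,0,0,76.5]
    - [255,10,-225,20,0,0,85]
    - [255,11,-250,20,0,0,93.5]
    - [255,12,-275,20,0,0,102]
    - [255,13,-300,20,0,0,110.5]
    - [255,14,-320,20,0,0,119]
    - [255,15,-340,20,0,0,127.5]
    - [255,16,-360,20,0,0,136]
    - [255,16.3,-380,20,0,0,144.5]
    - [255,16.3,-391,20,0,0,153]
    - [255,16.3,-391,20,0,0,161.5]
    - [255,16.3,-391,20,0,0,170]

```text
time: 9.85
tcp_pos: [0.5812, -0.0863, 0.152]
tcp_rot: [-0.002, 0.058, 0.998, 0.001]
ft_force: [-0.8, -0.4, -1.7]
grip_width: 0.0133
grip_force: 45.0
```

Emit:
step_arm:
  rows:
    - [255,0,0,-15,0,0,1.5]
    - [255,0,0,-40,0,0,1.5]
    - [255,0,0,-50,0,0,1.5]
    - [255,0,0,-50,0,0,1.5]
    - [255,0,0,-50,0,0,1.5]

```text
time: 10.35
tcp_pos: [0.5823, -0.0859, 0.1038]
tcp_rot: [-0.001, 0.048, 0.999, 0.0]
ft_force: [0.3, 0.1, -1.4]
grip_width: 0.0137
grip_force: 45.0
```

```bash
python3 held.py
```

```text
tcp [ 0.5823 -0.0859  0.1038] yaw 174.51 w 0.01365161857579144 f 44.99954044818878
side 278 u [-44.7  44.6] v [-35.3  26.5] rect [-0.5 -3.4] [92.2 64.8] 2.4 ztop -25.9 v- [-35.9  11. ] v+ [-20.2  14.4]
scene 265 u [-45.8  43.4] v [-31.1  33.8] rect [-1.1  0.7] [90.1 66.9] 0.0 ztop -22.3 v- [-30.9  33.6] v+ [-2.6 18.4]
wrist 5597 u [-43.4  44.5] v [-32.1  32.4] rect [-0.1  0.1] [66.2 89.6] 89.7 ztop -22.1 v- [-32.4  32.7] v+ [-17.4  17.7]
```

Emit:
step_arm:
  rows:
    - [255,1,0,-15,0,0,0]
    - [255,1,0,-25,0,0,0]
    - [255,1,0,-29,0,0,0]
    - [255,1,0,-32,0,0,0]
    - [255,1,0,-35,0,0,0]
    - [255,1,0,-37,0,0,0]
    - [255,1,0,-37,0,0,0]

```text
time: 11.2
tcp_pos: [0.5836, -0.0861, 0.0673]
tcp_rot: [-0.0, 0.048, 0.999, 0.0]
ft_force: [0.2, -0.1, -1.8]
grip_width: 0.0135
grip_force: 45.0
```

Emit:
step_arm:
  rows:
    - [255,0,0,-2,0,0,0]
    - [255,0,0,-4,0,0,0]
    - [255,0,0,-4,0,0,0]

```text
time: 11.5
tcp_pos: [0.5835, -0.086, 0.0632]
tcp_rot: [-0.0, 0.048, 0.999, 0.0]
ft_force: [-0.6, -0.2, -1.9]
grip_width: 0.0134
grip_force: 45.0
```

Emit:
step_arm:
  rows:
    - [255,0,0,-2,0,0,0]
    - [255,0,0,-2,0,0,0]
    - [150,0,0,-2,0,0,0]
    - [150,0,0,-2,0,0,0]
    - [150,0,0,-2,0,0,0]
    - [150,0,0,-2,0,0,0]
    - [150,0,0,10,0,0,0]
    - [150,0,0,45,0,0,0]
    - [150,0,0,80,0,0,0]
    - [150,0,40,100,0,0,0]
    - [150,-10,85,120,0,0,0]
    - [150,-30,130,130,0,0,0]
    - [150,-50,180,130,0,0,0]
    - [150,-70,230,130,0,0,0]
    - [150,-85,280,130,0,0,0]
    - [150,-95,310,130,0,0,0]
    - [150,-95,310,130,0,0,0]
    - [150,-95,310,130,0,0,0]

```text
time: 13.3
tcp_pos: [0.4885, 0.2246, 0.1943]
tcp_rot: [0.001, 0.046, 0.999, -0.0]
ft_force: [0.6, -0.3, -0.2]
grip_width: 0.039
grip_force: 0.0
```

```bash
cat > look.py <<'E'
from m import *
import sys
def look(n="wrist",zr=(.044,.078)):
    s=state(); print(s["tcp_pos"].round(4),s["tcp_rot"].round(3))
    c=get_image(n); save(c,n+"_l.png"); P,C=pts((n,),{n:c}); z=P[:,2]
    m=(z>zr[0])&(z<zr[1])&(C.max(1)<70)&(P[:,0]>.3)&(P[:,0]<.7)&(abs(P[:,1])<.45)
    for b in blobs(P,m,grow=1,minn=60):
        b=b[b[:,2]>np.percentile(b[:,2],90)-.004]; rect(b,n+" rib")
if __name__=="__main__":
    for n in sys.argv[1:]: look(n)
E
python3 look.py wrist scene side
```

```text
[0.4885 0.2246 0.1943] [ 0.001  0.046  0.999 -0.   ]
wrist rib 378 c [480.4  24.8] size [23.8 15.6] ang 85.48 z 56.2
wrist rib 1007 c [369.5 305.2] size [14.5 48.3] ang 87.71 z 51.4
wrist rib 783 c [470.3 301.2] size [13.8 49. ] ang 89.04 z 51.4
[0.4889 0.2237 0.1942] [ 0.001  0.047  0.999 -0.   ]
scene rib 104 c [584.6 -87.1] size [15.5 49.8] ang 83.75 z 67.6
scene rib 75 c [538.7   9.7] size [85.4 32.1] ang 60.7 z 59.4
scene rib 37 c [483.3  21.9] size [21.  16.3] ang 76.46 z 56.9
scene rib 49 c [472.6 299.4] size [17.  50.2] ang 88.22 z 51.4
scene rib 43 c [369.7 301.8] size [13.6 53.1] ang 87.44 z 51.5
[0.4892 0.2231 0.194 ] [ 0.     0.048  0.999 -0.   ]
side rib 35 c [574.5 -82. ] size [12.6 29.9] ang 78.02 z 65.4
side rib 39 c [482.1  27.7] size [23.1 15.8] ang 88.24 z 54.2
side rib 142 c [471.8 303. ] size [50.  14.7] ang 1.38 z 49.7
side rib 162 c [369.9 306.4] size [14.7 49.9] ang 85.57 z 49.9
```

Cassette C is seated: its rib top is at 68 mm over pocket 3. Next is cassette B.

Emit:
step_arm:
  rows:
    - [150,-8,40,-20,0,0,4.5]
    - [150,-18,78.5,-50,0,0,4.5]
    - [150,-18,78.5,-90,0,0,4.5]
    - [150,-18,78.5,-90,0,0,4.5]
    - [150,-18,78.5,-120,0,0,4.5]
    - [150,-18,78.5,-148,0,0,4.5]
    - [150,-18,78.5,-148,0,0,4.5]
    - [255,-18,78.5,-148,0,0,4.5]
    - [255,-18,78.5,-148,0,0,4.5]
    - [255,-18,78.5,-148,0,0,4.5]
    - [255,-18,78.5,-148,0,0,4.5]
    - [255,-18,78.5,-148,0,0,4.5]
    - [255,-18,78.5,-148,0,0,4.5]
    - [255,-18,78.5,-140,0,0,4.5]
    - [255,-18,78.5,-100,0,0,4.5]
    - [255,-18,78.5,-50,0,0,4.5]
    - [255,-18,78.5,-40,0,0,4.5]
    - [255,-18,78.5,-40,0,0,4.5]
  grip_force: 45

```text
time: 15.25
tcp_pos: [0.4722, 0.3034, 0.1564]
tcp_rot: [0.003, 0.008, 1.0, 0.001]
ft_force: [0.3, 0.1, -2.3]
grip_width: 0.0136
grip_force: 45.0
```

```bash
python3 held.py
```

```text
tcp [0.4722 0.3034 0.1564] yaw 179.07 w 0.013560016683351592 f 44.99906837940216
side 530 u [-36.3  45.1] v [-34.4  31.4] rect [ 3.6 -1.1] [67.4 83.8] 90.0 ztop -27.5 v- [-20.    3.3] v+ [-34.2  31.6]
scene 117 u [-40.9  45.6] v [-25.7  35.9] rect [3.  3.5] [88.9 62.5] 3.3 ztop -28.1 v- [-16.3  21. ] v+ [-10.6  36.3]
wrist 8083 u [-36.8  49.1] v [-31.   33.5] rect [4.5 1.2] [65.9 90.3] 90.0 ztop -29.7 v- [-7.8 10.6] v+ [-30.9  33.3]
```

Run:
```python
from m import *
s=state(); t=np.array(s["tcp_pos"]); print(t)
for n in("wrist","side","scene"):
    P,C=pts((n,)); d=(P-t)*1000
    m=(abs(d[:,0])<65)&(abs(d[:,1])<50)&(d[:,2]<-15)&(d[:,2]>-40)&(C.max(1)-C.min(1)<35)&(C.max(1)>80)
    Q=d[m]
    for _ in range(3):
        A=np.c_[Q[:,:2],np.ones(len(Q))]; k=np.linalg.lstsq(A,Q[:,2],rcond=None)[0]; r=Q[:,2]-A@k; Q=Q[abs(r)<2.5]
    print(n,len(Q),"tilt deg x,y",np.degrees(k[:2]).round(2),"z0",k[2].round(1),"x",np.percentile(Q[:,0],[.5,99.5]).round(1),"y",np.percentile(Q[:,1],[.5,99.5]).round(1))
    if n=="wrist": c=get_image(n); save(c,"w3.png")
```

```text
[0.46881806 0.30171937 0.15115854]
wrist 7913 tilt deg x,y [-0.18 -0.15] z0 -25.5 x [-46.6  41.5] y [-32.2  33. ]
side 414 tilt deg x,y [ 0.01 -1.21] z0 -28.1 x [-45.6  39.1] y [-31.7  34.5]
scene 115 tilt deg x,y [-0.21 -0.72] z0 -25.8 x [-45.4  42.4] y [-33.3  32.1]
```

View pics/w3.png

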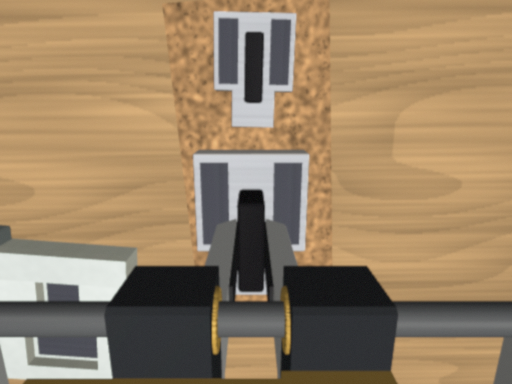

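The wrist image shows the cassette held level, its broad end (196–308, 152) towards -x, and the last cassette at (254,68). The TCP readings drift, so I'll let it settle and read again.

Emit:
step_arm:
  rows:
    - [255,0,0,0,0,0,0]
    - [255,0,0,0,0,0,0]
    - [255,0,0,0,0,0,0]

```text
time: 15.9
tcp_pos: [0.4706, 0.3024, 0.1532]
tcp_rot: [-0.0, 0.008, 1.0, -0.0]
ft_force: [0.7, 0.9, -1.0]
grip_width: 0.014
grip_force: 45.0
```

```bash
python3 held.py; python3 held.py; python3 -c "
from workcell import *
print(state())"
```

```text
tcp [0.4706 0.3024 0.1532] yaw 179.05 w 0.014018165686212022 f 44.99909162521362
side 539 u [-37.2  45.2] v [-34.3  31.1] rect [ 2.7 -1.5] [86.2 67.2] 0.8 ztop -27.5 v- [-19.8   5. ] v+ [-34.3  31.1]
scene 123 u [-45.1  45.7] v [-28.   32.9] rect [0.3 2.3] [91.4 62.6] 4.5 ztop -25.4 v- [-17.1  19.3] v+ [-14.8  34. ]
wrist 8116 u [-39.4  46.4] v [-32.5  32. ] rect [ 1.7 -0.2] [65.9 90. ] 89.8 ztop -25.3 v- [-9.3  9. ] v+ [-32.4  31.8]
tcp [0.4707 0.3025 0.1535] yaw 179.05 w 0.013773590487078668 f 44.99908089637756
side 543 u [-37.2  45.1] v [-34.4  31.6] rect [ 3.5 -0.3] [85.1 68.7] 0.1 ztop -27.4 v- [-19.2   5.1] v+ [-34.5  31.2]
scene 121 u [-43.6  45.2] v [-27.2  34.1] rect [1.5 4. ] [90.5 62.4] 6.8 ztop -25.4 v- [-16.   17.8] v+ [-11.8  33.5]
wrist 8102 u [-39.5  46.4] v [-32.5  32. ] rect [ 1.6 -0.2] [65.9 90. ] 89.9 ztop -25.5 v- [-9.2  9.1] v+ [-32.2  31.8]
{'time': 16.2, 'qpos': array([ 4.16416961e-01,  2.41933812e-01,  1.65250288e+00, -2.56737097e-05,
        1.24701281e+00, -1.13785856e+00]), 'joint_velocities': array([-0.00076915, -0.00047717, -0.0011162 ,  0.00095926,  0.0004238 ,
       -0.00038736]), 'joint_efforts': array([-2.50878853e-03, -3.73778772e+01, -2.68414074e+01,  1.86006550e-02,
        8.11403710e-02, -6.12603958e-05]), 'tcp_pos': array([0.47068954, 0.30242344, 0.15351629]), 'tcp_rot': array([7.02331031e-05, 8.25622806e-03, 9.99965914e-01, 1.84024571e-05]), 'ft_force': array([-0.17507577, -0.13223792, -1.36842415]), 'moment': array([ 0.02948683, -0.12736298,  0.01965163]), 'grip_force': 44.998950362205505, 'grip_width': 0.013712944870757622}
```

Emit:
step_arm:
  rows:
    - [255,3,-10,10,0,0,-8.5]
    - [255,8,-25,15,0,0,-17]
    - [255,15,-40,15,0,0,-25.5]
    - [255,22,-55,15,0,0,-34]
    - [255,30,-70,15,0,0,-42.5]
    - [255,37,-85,15,0,0,-51]
    - [255,44,-100,15,0,0,-59.5]
    - [255,51,-117,15,0,0,-68]
    - [255,58,-134,15,0,0,-76.5]
    - [255,65,-151,15,0,0,-85]
    - [255,72,-168,15,0,0,-93.5]
    - [255,79,-185,15,0,0,-102]
    - [255,86,-202,15,0,0,-110.5]
    - [255,93,-219,15,0,0,-119]
    - [255,100,-236,15,0,0,-127.5]
    - [255,107,-253,15,0,0,-136]
    - [255,113,-270,15,0,0,-144.5]
    - [255,119,-282,15,0,0,-153]
    - [255,121.4,-288.5,15,0,0,-161.5]
    - [255,121.4,-288.5,15,0,0,-170]

```text
time: 18.2
tcp_pos: [0.5925, 0.0127, 0.1685]
tcp_rot: [0.0, 0.997, 0.075, 0.0]
ft_force: [-0.2, -0.0, -2.6]
grip_width: 0.0137
grip_force: 45.0
```

Emit:
step_arm:
  rows:
    - [255,0,0,-10,0,0,-8]
    - [255,0,0,-30,0,0,-14.5]
    - [255,0,0,-60,0,0,-14.5]
    - [255,0,0,-70,0,0,-14.5]
    - [255,0,0,-70,0,0,-14.5]
    - [255,0,0,-70,0,0,-14.5]
    - [255,0,0,-70,0,0,-14.5]

```text
time: 18.9
tcp_pos: [0.5935, 0.0138, 0.1002]
tcp_rot: [0.0, 0.999, -0.047, 0.002]
ft_force: [0.0, 0.3, -0.6]
grip_width: 0.0134
grip_force: 45.0
```

```bash
python3 held.py
```

```text
tcp [0.5935 0.0138 0.1002] yaw -5.44 w 0.013396035613844254 f 44.99902904033661
side 277 u [-43.   46.6] v [-28.3  35. ] rect [1.9 1.6] [92.4 67. ] 1.2 ztop -27.9 v- [-16.1  20.1] v+ [-8.5 35.5]
scene 236 u [-42.7  46.1] v [-34.1  31.9] rect [ 1.6 -1. ] [90.6 67.6] 0.1 ztop -25.4 v- [-18.4   4.4] v+ [-33.8  31.9]
wrist 8134 u [-39.3  46.2] v [-31.7  33. ] rect [1.5 0.6] [66.2 90. ] 90.0 ztop -25.6 v- [-8.5  9.9] v+ [-31.5  32.8]
```

Emit:
step_arm:
  rows:
    - [255,0,0,-15,0,0,0]
    - [255,0,0,-20,0,0,0]
    - [255,0,0,-20,0,0,0]
    - [255,0,0,-20,0,0,0]

```text
time: 19.45
tcp_pos: [0.5915, 0.014, 0.0777]
tcp_rot: [-0.0, 0.999, -0.048, -0.001]
ft_force: [0.6, -0.4, -0.7]
grip_width: 0.0136
grip_force: 45.0
```

Bottom is now about 36 mm up and x is as intended. Inserting.

Emit:
step_arm:
  rows:
    - [255,0.2,-0.2,-4,0,0,0]
    - [255,0.2,-0.2,-8,0,0,0]
    - [255,0.2,-0.2,-12,0,0,0]
    - [255,0.2,-0.2,-15,0,0,0]
    - [255,0.2,-0.2,-15,0,0,0]
    - [255,0.2,-0.2,-15,0,0,0]

```text
time: 20.05
tcp_pos: [0.5923, 0.0137, 0.0635]
tcp_rot: [-0.0, 0.999, -0.048, -0.0]
ft_force: [-0.8, 0.0, -0.1]
grip_width: 0.0134
grip_force: 45.0
```

Emit:
step_arm:
  rows:
    - [255,0,0,-2,0,0,0]
    - [150,0,0,-2,0,0,0]
    - [150,0,0,-2,0,0,0]
    - [150,0,0,-2,0,0,0]
    - [150,0,0,-2,0,0,0]
    - [150,0,0,20,0,0,0]
    - [150,0,0,60,0,0,0]
    - [150,-20,20,95,0,0,0]
    - [150,-55,50,115,0,0,3.4]
    - [150,-90,80,130,0,0,3.4]
    - [150,-125,110,130,0,0,3.4]
    - [150,-160,140,130,0,0,3.4]
    - [150,-190,170,130,0,0,3.4]
    - [150,-215,195,130,0,0,3.4]
    - [150,-232,211,130,0,0,3.4]
    - [150,-232,211,130,0,0,3.4]
    - [150,-232,211,130,0,0,3.4]
    - [150,-232,211,130,0,0,3.4]

```text
time: 21.85
tcp_pos: [0.3611, 0.2242, 0.1935]
tcp_rot: [0.0, 1.0, -0.018, 0.0]
ft_force: [-0.7, -0.0, 0.1]
grip_width: 0.0384
grip_force: 0.0
```

```bash
python3 look.py wrist scene side
```

```text
[0.3611 0.2242 0.1935] [ 0.     1.    -0.018  0.   ]
wrist rib 31 c [502.7  13.6] size [15.   0.8] ang 81.49 z 53.7
wrist rib 532 c [481.1  25.4] size [25.4 15.1] ang 83.8 z 56.1
wrist rib 66 c [505.7  44.4] size [27.1  0.7] ang 84.82 z 53.7
wrist rib 755 c [369.9 305.6] size [14.4 49.1] ang 88.2 z 51.4
[0.3612 0.2241 0.1935] [ 0.     1.    -0.019  0.   ]
scene rib 108 c [584.6 -87.1] size [14.7 52.2] ang 84.92 z 67.8
scene rib 77 c [538.7   8.5] size [85.3 32.6] ang 59.1 z 59.2
scene rib 37 c [482.2  20.1] size [15.9 24.3] ang 5.73 z 56.1
scene rib 91 c [594.6  11.7] size [14.6 50.8] ang 85.03 z 67.7
scene rib 42 c [369.4 302.9] size [14.5 49.5] ang 88.53 z 51.4
[0.3611 0.2241 0.1934] [ 0.     1.    -0.019  0.   ]
side rib 74 c [593.5  15.4] size [14.3 47.1] ang 82.87 z 65.6
side rib 157 c [369.7 306.9] size [14.5 49.2] ang 88.96 z 50.0
```

Emit:
step_arm:
  rows:
    - [150,4,40,-30,0,0,0]
    - [150,9,81.3,-50,0,0,0]
    - [150,9,81.3,-90,0,0,0]
    - [150,9,81.3,-90,0,0,0]
    - [150,9,81.3,-120,0,0,0]
    - [150,9,81.3,-148,0,0,0]
    - [150,9,81.3,-148,0,0,0]
    - [255,9,81.3,-148,0,0,0]
    - [255,9,81.3,-148,0,0,0]
    - [255,9,81.3,-148,0,0,0]
    - [255,9,81.3,-148,0,0,0]
    - [255,9,81.3,-148,0,0,0]
    - [255,9,81.3,-148,0,0,0]
    - [255,9,81.3,-120,0,0,0]
    - [255,9,81.3,-80,0,0,0]
    - [255,9,81.3,-40,0,0,0]
    - [255,9,81.3,-40,0,0,0]
    - [255,9,81.3,-40,0,0,0]
    - [255,9,81.3,-40,0,0,0]
  grip_force: 45

```text
time: 23.9
tcp_pos: [0.3678, 0.3053, 0.1517]
tcp_rot: [0.001, 1.0, -0.018, -0.002]
ft_force: [-0.2, 0.1, -2.4]
grip_width: 0.0136
grip_force: 45.0
```

```bash
python3 held.py
```

```text
tcp [0.3678 0.3053 0.1517] yaw -2.04 w 0.01362177615229906 f 44.99935984611511
side 508 u [-45.7  11.5] v [-31.8  34.2] rect [-16.4   1.5] [67.7 59.5] 89.8 ztop -27.1 v- [-31.6  34.1] v+ None
scene 103 u [-47.   44.7] v [-35.6  28.6] rect [-2.4 -1.7] [97.9 61.8] 7.9 ztop -25.8 v- [-36.1   8.6] v+ [-20.4  14.9]
wrist 5436 u [-44.5  43.3] v [-31.8  32.5] rect [-1.1  0.4] [66.  89.5] 89.8 ztop -26.1 v- [-32.3  32.8] v+ [-17.1  17.9]
```

Emit:
step_arm:
  rows:
    - [255,5,-5,10,0,0,8.5]
    - [255,15,-12,15,0,0,17]
    - [255,28,-22,15,0,0,25.5]
    - [255,41,-33,15,0,0,34]
    - [255,54,-44,15,0,0,42.5]
    - [255,67,-55,15,0,0,51]
    - [255,80,-66,15,0,0,59.5]
    - [255,93,-77,15,0,0,68]
    - [255,106,-88,15,0,0,76.5]
    - [255,119,-99,15,0,0,85]
    - [255,132,-110,15,0,0,93.5]
    - [255,145,-121,15,0,0,102]
    - [255,158,-132,15,0,0,110.5]
    - [255,171,-143,15,0,0,119]
    - [255,184,-154,15,0,0,127.5]
    - [255,197,-165,15,0,0,136]
    - [255,210,-176,15,0,0,144.5]
    - [255,222,-186,15,0,0,153]
    - [255,230,-191,15,0,0,161.5]
    - [255,232,-192,15,0,0,170]

```text
time: 26.05
tcp_pos: [0.6013, 0.113, 0.1665]
tcp_rot: [-0.001, 0.103, 0.995, -0.0]
ft_force: [0.6, 0.0, -1.8]
grip_width: 0.0134
grip_force: 45.0
```

Emit:
step_arm:
  rows:
    - [255,0,0,-10,0,0,6.5]
    - [255,0,0,-40,0,0,6.5]
    - [255,0,0,-70,0,0,6.5]
    - [255,0,0,-80,0,0,6.5]
    - [255,0,0,-80,0,0,6.5]
    - [255,0,0,-80,0,0,6.5]
    - [255,0,0,-80,0,0,6.5]
    - [255,0,0,-80,0,0,6.5]

```text
time: 26.85
tcp_pos: [0.6026, 0.1141, 0.0903]
tcp_rot: [0.002, 0.048, 0.999, 0.0]
ft_force: [-0.1, 0.4, -0.9]
grip_width: 0.0135
grip_force: 45.0
```

```bash
python3 held.py
```

```text
tcp [0.6026 0.1141 0.0903] yaw 174.45 w 0.013548348622081043 f 44.99930799007416
side 338 u [-47.5  42.4] v [-35.1  29.8] rect [-2.1 -1.7] [93.3 68. ] 1.5 ztop -27.6 v- [-35.3   6.7] v+ [-20.   16.9]
scene 200 u [-46.4  41.9] v [-31.5  33.1] rect [-1.2 -0.6] [68.2 90.6] 89.9 ztop -25.5 v- [-31.5  33.1] v+ [-9.6 20.2]
wrist 4955 u [-43.8  44.2] v [-32.3  32.3] rect [-0.4 -0.1] [66.1 89.5] 89.9 ztop -26.3 v- [-32.5  33. ] v+ [-17.7  17.5]
```

Emit:
step_arm:
  rows:
    - [255,0,-0.4,-8,0,0,0]
    - [255,0,-0.4,-13,0,0,0]
    - [255,0,-0.4,-17,0,0,0]
    - [255,0,-0.4,-21,0,0,0]
    - [255,0,-0.4,-24,0,0,0]
    - [255,0,-0.4,-26,0,0,0]
    - [255,0,-0.4,-26,0,0,0]

```text
time: 27.7
tcp_pos: [0.6012, 0.1136, 0.0633]
tcp_rot: [-0.0, 0.048, 0.999, -0.0]
ft_force: [-2.1, 0.2, 3.5]
grip_width: 0.0137
grip_force: 45.0
```

Emit:
step_arm:
  rows:
    - [255,-0.5,0,-1.5,0,0,0]
    - [150,-0.5,0,-1.5,0,0,0]
    - [150,-0.5,0,-1.5,0,0,0]
    - [150,-0.5,0,-1.5,0,0,0]
    - [150,-0.5,0,-1.5,0,0,0]
    - [120,-0.5,0,20,0,0,0]
    - [90,0,0,60,0,0,0]
    - [90,-30,-20,80,0,0,0]
    - [90,-75,-50,90,0,0,0]
    - [90,-110,-80,90,0,0,0]
    - [90,-120,-89,90,0,0,0]
    - [90,-120,-89,90,0,0,0]
    - [90,-120,-89,90,0,0,0]
    - [90,-120,-89,90,0,0,0]

```text
time: 29.1
tcp_pos: [0.4828, 0.0252, 0.1527]
tcp_rot: [0.001, 0.048, 0.999, 0.0]
ft_force: [-1.4, -0.2, -0.2]
grip_width: 0.0605
grip_force: 0.0
```

```bash
python3 look.py scene side
python3 - <<'E'
from m import *
for n in("scene",):
    P,C=pts((n,)); z=P[:,2]
    b=P[(z>.048)&(z<.062)&(C.max(1)<60)&(P[:,0]<.50)&(P[:,0]>.455)&(abs(P[:,1]-.024)<.03)]; rect(b,"knob")
E
```

```text
[0.4828 0.0252 0.1527] [0.001 0.048 0.999 0.   ]
scene rib 103 c [584.5 -87.4] size [14.6 50.1] ang 84.54 z 67.6
scene rib 81 c [539.3   8.9] size [84.9 35.4] ang 59.31 z 58.7
scene rib 34 c [483.1  22.4] size [19.9 16.4] ang 79.26 z 56.2
scene rib 93 c [593.8  12.6] size [15.2 51. ] ang 83.09 z 67.7
scene rib 80 c [604.  111.3] size [15.  50.4] ang 82.94 z 67.4
[0.4826 0.0253 0.1525] [0.    0.048 0.999 0.   ]
side rib 28 c [507.9  32.4] size [77.6 29.1] ang 59.27 z 56.3
side rib 72 c [593.9  15.7] size [13.2 48.8] ang 85.66 z 65.6
side rib 39 c [482.2  26.3] size [20.4 15. ] ang 83.84 z 54.3
side rib 92 c [602.3 114.9] size [15.9 50.5] ang 83.97 z 65.5
knob 65 c [482.4  22.7] size [30.1 18.3] ang 82.23 z 53.9
```

View pics/scene_l.png

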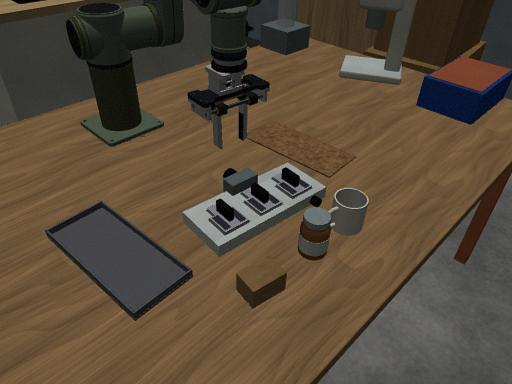

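The scene picture shows all three cassettes seated, with ribs at (225,210), (260,192) and (290,178) and tops at 67.5 mm. The mat is empty. Next is the knob.

Emit:
step_arm:
  rows:
    - [90,-0.5,-0.8,-40,0,0,0]
    - [90,-0.5,-0.8,-75,0,0,0]
    - [90,-0.5,-0.8,-95,0,0,0]
    - [90,-0.5,-0.8,-110,0,0,0]
    - [90,-0.5,-0.8,-112,0,0,0]
    - [90,-0.5,-0.8,-112,0,0,0]
    - [255,-0.5,-0.8,-112,0,0,0]
    - [255,-0.5,-0.8,-112,0,0,0]
    - [255,-0.5,-0.8,-112,0,0,0]
    - [255,-0.5,-0.8,-112,0,0,0]
    - [255,-0.5,-0.8,-112,0,0,0]
    - [255,-0.5,-0.8,-112,0,0,0]
  grip_force: 55

```text
time: 30.45
tcp_pos: [0.4814, 0.0237, 0.0412]
tcp_rot: [0.001, 0.048, 0.999, -0.0]
ft_force: [-0.0, -0.1, 4.3]
grip_width: 0.0349
grip_force: 55.0
```

Emit:
step_arm:
  rows:
    - [255,-3,0.3,0,0,0,0]
    - [255,-6,0.6,0,0,0,0]
    - [255,-9,0.9,0,0,0,0]
    - [255,-12,1.2,0,0,0,0]
    - [255,-15,1.4,0,0,0,0]
    - [255,-18,1.7,0,0,0,0]
    - [255,-21,2,0,0,0,0]
    - [255,-24,2.3,0,0,0,0]
    - [255,-26,2.5,0,0,0,0]
    - [255,-26,2.5,0,0,0,0]
    - [255,-26,2.5,0,0,0,0]

```text
time: 31.55
tcp_pos: [0.4554, 0.0261, 0.0411]
tcp_rot: [0.001, 0.048, 0.999, -0.0]
ft_force: [2.7, -2.0, 5.4]
grip_width: 0.0346
grip_force: 55.0
```

Emit:
step_arm:
  rows:
    - [255,0,0,0,0,0,0]
    - [90,0,0,0,0,0,0]
    - [90,0,0,0,0,0,0]
    - [90,0,0,0,0,0,0]
    - [90,0,0,0,0,0,0]
    - [90,0,0,0,0,0,0]
    - [90,0,0,40,0,0,0]
    - [90,0,0,80,0,0,0]
    - [90,0,0,110,0,0,0]
    - [90,0,0,110,0,0,0]

```text
time: 32.55
tcp_pos: [0.4584, 0.0259, 0.1551]
tcp_rot: [0.005, 0.048, 0.999, -0.0]
ft_force: [0.3, 0.0, 0.1]
grip_width: 0.061
grip_force: 0.0
```

```bash
python3 look.py scene side
```

```text
[0.4584 0.0259 0.1551] [ 0.005  0.048  0.999 -0.   ]
scene rib 102 c [584.5 -87.6] size [14.3 48.6] ang 86.39 z 67.6
scene rib 69 c [539.2   8.6] size [84.7 36. ] ang 58.35 z 59.1
scene rib 92 c [593.4  11.5] size [15.2 50.1] ang 82.79 z 67.4
scene rib 35 c [459.3  23.2] size [22.3 19. ] ang 75.99 z 56.3
scene rib 78 c [604.1 111.8] size [14.2 51.3] ang 85.82 z 67.1
[0.4565 0.0261 0.1526] [ 0.003  0.048  0.999 -0.   ]
side rib 31 c [507.6  33.1] size [75.7 24.3] ang 64.24 z 56.2
side rib 74 c [593.7  15.9] size [14.8 47.8] ang 85.13 z 65.3
side rib 47 c [457.9  28.8] size [16.3 22. ] ang 1.66 z 54.2
side rib 92 c [602.  115.5] size [15.5 48. ] ang 86.65 z 65.4
```

The knob stands about 25 mm out after release. Waiting 12 s.

Emit:
step_arm:
  rows:
    - [90,0,0,0,0,0,0]
    - [90,0,0,0,0,0,0]
    - [90,0,0,0,0,0,0]
    - [90,0,0,0,0,0,0]
    - [90,0,0,0,0,0,0]
    - [90,0,0,0,0,0,0]
    - [90,0,0,0,0,0,0]
    - [90,0,0,0,0,0,0]
    - [90,0,0,0,0,0,0]
    - [90,0,0,0,0,0,0]
    - [90,0,0,0,0,0,0]
    - [90,0,0,0,0,0,0]
    - [90,0,0,0,0,0,0]
    - [90,0,0,0,0,0,0]
    - [90,0,0,0,0,0,0]
    - [90,0,0,0,0,0,0]
    - [90,0,0,0,0,0,0]
    - [90,0,0,0,0,0,0]
    - [90,0,0,0,0,0,0]
    - [90,0,0,0,0,0,0]

```text
time: 34.65
tcp_pos: [0.4547, 0.0263, 0.1504]
tcp_rot: [-0.0, 0.048, 0.999, -0.0]
ft_force: [0.6, -0.1, -0.1]
grip_width: 0.0609
grip_force: 0.0
```

Emit:
step_arm:
  rows:
    - [90,0,0,0,0,0,0]
    - [90,0,0,0,0,0,0]
    - [90,0,0,0,0,0,0]
    - [90,0,0,0,0,0,0]
    - [90,0,0,0,0,0,0]
    - [90,0,0,0,0,0,0]
    - [90,0,0,0,0,0,0]
    - [90,0,0,0,0,0,0]
    - [90,0,0,0,0,0,0]
    - [90,0,0,0,0,0,0]
    - [90,0,0,0,0,0,0]
    - [90,0,0,0,0,0,0]
    - [90,0,0,0,0,0,0]
    - [90,0,0,0,0,0,0]
    - [90,0,0,0,0,0,0]
    - [90,0,0,0,0,0,0]
    - [90,0,0,0,0,0,0]
    - [90,0,0,0,0,0,0]
    - [90,0,0,0,0,0,0]
    - [90,0,0,0,0,0,0]

```text
time: 36.65
tcp_pos: [0.4547, 0.0263, 0.1504]
tcp_rot: [-0.0, 0.048, 0.999, -0.0]
ft_force: [-0.0, -0.3, -0.2]
grip_width: 0.061
grip_force: 0.0
```

Emit:
step_arm:
  rows:
    - [90,0,0,0,0,0,0]
    - [90,0,0,0,0,0,0]
    - [90,0,0,0,0,0,0]
    - [90,0,0,0,0,0,0]
    - [90,0,0,0,0,0,0]
    - [90,0,0,0,0,0,0]
    - [90,0,0,0,0,0,0]
    - [90,0,0,0,0,0,0]
    - [90,0,0,0,0,0,0]
    - [90,0,0,0,0,0,0]
    - [90,0,0,0,0,0,0]
    - [90,0,0,0,0,0,0]
    - [90,0,0,0,0,0,0]
    - [90,0,0,0,0,0,0]
    - [90,0,0,0,0,0,0]
    - [90,0,0,0,0,0,0]
    - [90,0,0,0,0,0,0]
    - [90,0,0,0,0,0,0]
    - [90,0,0,0,0,0,0]
    - [90,0,0,0,0,0,0]

```text
time: 38.65
tcp_pos: [0.4548, 0.0263, 0.1505]
tcp_rot: [0.0, 0.048, 0.999, 0.0]
ft_force: [0.1, -0.1, -0.2]
grip_width: 0.0611
grip_force: 0.0
```

```bash
python3 look.py scene side
```

```text
[0.4548 0.0263 0.1505] [0.    0.048 0.999 0.   ]
scene rib 104 c [582.9 -87.2] size [14.8 52.7] ang 85.96 z 67.5
scene rib 80 c [539.    8.2] size [85.  34.2] ang 58.66 z 59.2
scene rib 92 c [594.6  12.6] size [15.2 52.8] ang 84.2 z 67.6
scene rib 38 c [460.2  24. ] size [22.5 18. ] ang 85.68 z 56.3
scene rib 76 c [604.4 111.2] size [16.1 50.8] ang 80.87 z 67.8
[0.4548 0.0263 0.1505] [0.    0.048 0.999 0.   ]
side rib 26 c [507.4  32.5] size [73.4 21. ] ang 64.87 z 56.0
side rib 77 c [593.5  16.2] size [15.2 47.9] ang 84.04 z 65.1
side rib 40 c [457.8  29.6] size [24.7 15.2] ang 82.69 z 54.4
side rib 94 c [602.1 115.3] size [15.9 49. ] ang 87.02 z 65.3
```

Emit:
step_arm:
  rows:
    - [90,0,0,0,0,0,0]
    - [90,0,0,0,0,0,0]
    - [90,0,0,0,0,0,0]
    - [90,0,0,0,0,0,0]
    - [90,0,0,0,0,0,0]
    - [90,0,0,0,0,0,0]
    - [90,0,0,0,0,0,0]
    - [90,0,0,0,0,0,0]
    - [90,0,0,0,0,0,0]
    - [90,0,0,0,0,0,0]
    - [90,0,0,0,0,0,0]
    - [90,0,0,0,0,0,0]
    - [90,0,0,0,0,0,0]
    - [90,0,0,0,0,0,0]
    - [90,0,0,0,0,0,0]
    - [90,0,0,0,0,0,0]
    - [90,0,0,0,0,0,0]
    - [90,0,0,0,0,0,0]
    - [90,0,0,0,0,0,0]
    - [90,0,0,0,0,0,0]

```text
time: 40.75
tcp_pos: [0.4547, 0.0263, 0.1505]
tcp_rot: [0.0, 0.048, 0.999, 0.0]
ft_force: [-1.2, -0.0, -0.2]
grip_width: 0.0609
grip_force: 0.0
```

Emit:
step_arm:
  rows:
    - [90,0,0,0,0,0,0]
    - [90,0,0,0,0,0,0]
    - [90,0,0,0,0,0,0]
    - [90,0,0,0,0,0,0]
    - [90,0,0,0,0,0,0]
    - [90,0,0,0,0,0,0]
    - [90,0,0,0,0,0,0]
    - [90,0,0,0,0,0,0]
    - [90,0,0,0,0,0,0]
    - [90,0,0,0,0,0,0]
    - [90,0,0,0,0,0,0]
    - [90,0,0,0,0,0,0]
    - [90,0,0,0,0,0,0]
    - [90,0,0,0,0,0,0]
    - [90,0,0,0,0,0,0]
    - [90,0,0,0,0,0,0]
    - [90,0,0,0,0,0,0]
    - [90,0,0,0,0,0,0]
    - [90,0,0,0,0,0,0]
    - [90,0,0,0,0,0,0]

```text
time: 42.75
tcp_pos: [0.4547, 0.0263, 0.1504]
tcp_rot: [-0.0, 0.048, 0.999, 0.0]
ft_force: [-0.4, -0.5, 0.3]
grip_width: 0.0608
grip_force: 0.0
```

Emit:
step_arm:
  rows:
    - [90,0,0,0,0,0,0]
    - [90,0,0,0,0,0,0]
    - [90,0,0,0,0,0,0]
    - [90,0,0,0,0,0,0]
    - [90,0,0,0,0,0,0]
    - [90,0,0,0,0,0,0]
    - [90,0,0,0,0,0,0]
    - [90,0,0,0,0,0,0]
    - [90,0,0,0,0,0,0]
    - [90,0,0,0,0,0,0]
    - [90,0,0,0,0,0,0]
    - [90,0,0,0,0,0,0]
    - [90,0,0,0,0,0,0]
    - [90,0,0,0,0,0,0]
    - [90,0,0,0,0,0,0]
    - [90,0,0,0,0,0,0]
    - [90,0,0,0,0,0,0]
    - [90,0,0,0,0,0,0]
    - [90,0,0,0,0,0,0]
    - [90,0,0,0,0,0,0]

```text
time: 44.75
tcp_pos: [0.4548, 0.0263, 0.1504]
tcp_rot: [0.0, 0.048, 0.999, -0.0]
ft_force: [0.2, -0.3, 0.1]
grip_width: 0.0606
grip_force: 0.0
```

```bash
python3 look.py scene side
```

```text
[0.4548 0.0263 0.1504] [ 0.     0.048  0.999 -0.   ]
scene rib 103 c [583.6 -87.8] size [15.2 51.1] ang 85.38 z 67.3
scene rib 64 c [538.4   8.7] size [84.5 34.4] ang 57.43 z 59.8
scene rib 91 c [594.   11.9] size [14.1 50.5] ang 85.86 z 67.4
scene rib 34 c [458.4  24. ] size [19.1 17.9] ang 76.54 z 56.6
scene rib 75 c [604.8 111.3] size [13.7 47.6] ang 84.06 z 67.8
[0.4547 0.0263 0.1505] [ 0.     0.048  0.999 -0.   ]
side rib 32 c [509.1  36.4] size [71.4 27.3] ang 58.46 z 54.9
side rib 77 c [592.1  15.9] size [15.9 49. ] ang 86.21 z 65.4
side rib 41 c [457.7  29.2] size [24.6 14.2] ang 78.13 z 54.5
side rib 91 c [602.9 116. ] size [14.7 49.9] ang 84.82 z 65.6
```

More than 12 s have passed with everything seated. Pushing the knob home.

Emit:
step_arm:
  rows:
    - [90,1,0,-40,0,0,0]
    - [90,1,0,-75,0,0,0]
    - [90,1,0,-100,0,0,0]
    - [90,1,0,-109,0,0,0]
    - [90,1,0,-109,0,0,0]
    - [90,1,0,-109,0,0,0]
    - [255,1,0,-109,0,0,0]
    - [255,1,0,-109,0,0,0]
    - [255,1,0,-109,0,0,0]
    - [255,1,0,-109,0,0,0]
    - [255,1,0,-109,0,0,0]
  grip_force: 40

```text
time: 45.95
tcp_pos: [0.4562, 0.026, 0.0421]
tcp_rot: [0.001, 0.048, 0.999, -0.0]
ft_force: [-0.3, -0.3, 4.1]
grip_width: 0.0352
grip_force: 40.0
```

Emit:
step_arm:
  rows:
    - [255,3,-0.3,0,0,0,0]
    - [255,6,-0.6,0,0,0,0]
    - [255,9,-0.9,0,0,0,0]
    - [255,12,-1.2,0,0,0,0]
    - [255,15,-1.4,0,0,0,0]
    - [255,18,-1.7,0,0,0,0]
    - [255,21,-2,0,0,0,0]
    - [255,23,-2.2,0,0,0,0]
    - [255,25,-2.4,0,0,0,0]
    - [255,26,-2.5,0,0,0,0]
    - [255,26,-2.5,0,0,0,0]
    - [255,26,-2.5,0,0,0,0]

```text
time: 47.15
tcp_pos: [0.481, 0.0237, 0.042]
tcp_rot: [-0.001, 0.048, 0.999, -0.0]
ft_force: [-3.7, -1.9, 10.4]
grip_width: 0.0349
grip_force: 40.0
```

Emit:
step_arm:
  rows:
    - [255,1,-0.1,0,0,0,0]
    - [255,1,-0.1,0,0,0,0]
    - [255,1,-0.1,0,0,0,0]
    - [90,1,-0.1,0,0,0,0]
    - [90,1,-0.1,0,0,0,0]
    - [90,1,-0.1,0,0,0,0]
    - [90,1,-0.1,0,0,0,0]
    - [90,1,-0.1,0,0,0,0]
    - [130,1,0,40,0,0,0]
    - [150,1,0,80,0,0,0]
    - [150,1,0,130,0,0,0]
    - [150,0,0,150,0,0,0]
    - [150,-40,0,150,0,0,0]
    - [150,-60,0,150,0,0,0]
    - [150,-60,0,150,0,0,0]
    - [150,-60,0,150,0,0,0]

```text
time: 48.75
tcp_pos: [0.4222, 0.0238, 0.1916]
tcp_rot: [0.001, 0.048, 0.999, 0.0]
ft_force: [1.1, -0.3, 0.1]
grip_width: 0.0383
grip_force: 0.0
```

```bash
python3 look.py scene side
```

```text
[0.4222 0.0238 0.1916] [0.001 0.048 0.999 0.   ]
scene rib 105 c [584.1 -87.8] size [14.3 49.7] ang 83.62 z 67.6
scene rib 75 c [538.4  10.1] size [85.6 34.7] ang 60.48 z 59.2
scene rib 39 c [483.1  20.4] size [22.9 15.8] ang 87.01 z 56.3
scene rib 93 c [593.9  11.2] size [14.  51.9] ang 83.45 z 67.5
scene rib 78 c [603. 111.] size [14.4 51.2] ang 84.71 z 67.4
[0.4226 0.0237 0.1916] [ 0.001  0.048  0.999 -0.   ]
side rib 69 c [582.9 -82.9] size [15.1 49.4] ang 80.37 z 65.2
side rib 33 c [506.5  28. ] size [78.4 15.7] ang 72.9 z 55.7
side rib 76 c [592.9  15.7] size [15.2 49.7] ang 82.89 z 65.3
side rib 42 c [482.9  26.5] size [17.1 22.3] ang 6.71 z 54.2
side rib 88 c [603.6 114.2] size [14.3 50.6] ang 83.56 z 65.4
```

The knob is home again (483 mm, as at the start). Moving the pocket 3 cassette to the tray.

Emit:
step_arm:
  rows:
    - [150,40,-25,0,0,0,0]
    - [150,80,-55,0,0,0,0]
    - [150,120,-85,-15,0,0,0]
    - [150,155,-110,-40,0,0,0]
    - [150,161,-110,-75,0,0,0]
    - [150,161,-110,-90,0,0,0]
    - [150,161,-110,-90,0,0,0]
    - [150,161,-110,-115,0,0,0]
    - [150,161,-110,-130,0,0,0]
    - [150,161,-110,-130,0,0,0]
    - [255,161,-110,-130,0,0,0]
    - [255,161,-110,-130,0,0,0]
    - [255,161,-110,-130,0,0,0]
    - [255,161,-110,-130,0,0,0]
    - [255,161,-110,-130,0,0,0]
    - [255,161,-110,-130,0,0,0]
  grip_force: 45

```text
time: 50.45
tcp_pos: [0.5836, -0.0863, 0.0627]
tcp_rot: [0.001, 0.048, 0.999, -0.0]
ft_force: [-0.4, 1.1, 5.7]
grip_width: 0.0135
grip_force: 45.0
```

Emit:
step_arm:
  rows:
    - [255,0,0,10,0,0,0]
    - [255,0,0,25,0,0,0]
    - [255,0,0,55,0,0,0]
    - [255,0,-10,80,0,0,4]
    - [255,2,-50,85,0,0,9]
    - [255,4,-95,85,0,0,9]
    - [255,6,-140,85,0,0,9]
    - [255,7,-180,80,0,0,9]
    - [255,7,-210,70,0,0,9]
    - [255,7,-217,55,0,0,9]
    - [255,7,-217,40,0,0,9]
    - [255,7,-217,40,0,0,9]
    - [255,7,-217,40,0,0,9]
    - [255,7,-217,40,0,0,9]

```text
time: 51.85
tcp_pos: [0.5904, -0.3019, 0.1021]
tcp_rot: [0.0, -0.031, 1.0, -0.0]
ft_force: [0.8, -0.4, -1.5]
grip_width: 0.0134
grip_force: 45.0
```

```bash
python3 held.py
python3 - <<'E'
from m import *
for n in("scene","wrist"):
    P,C=pts((n,)); z=P[:,2]
    for b in blobs(P,(z>.003)&(z<.026)&(P[:,1]<-.2)&(P[:,0]>.3)&(P[:,0]<.72)&(C.max(1)-C.min(1)<25),minn=300): rect(b,n+" tray")
E
```

```text
tcp [ 0.5904 -0.3019  0.1021] yaw 183.56 w 0.013387794108208551 f 44.99924898147583
side 218 u [-45.1  44. ] v [-36.6  18.1] rect [-0.1 -4.6] [90.1 65.7] 0.2 ztop -27.8 v- [-36.3  27.4] v+ [-21.   13.4]
scene 379 u [-44.4  43.9] v [-31.3  33.7] rect [-0.2  1. ] [66.4 90.4] 89.5 ztop -24.3 v- [-31.4  33.5] v+ [ 4.1 18.3]
wrist 5827 u [-42.8  45.5] v [-31.8  32.8] rect [0.5 0.5] [66.  90.4] 89.8 ztop -24.6 v- [-32.2  33.4] v+ [-17.1  18. ]
scene tray 5348 c [ 491.3 -310.1] size [322.6 141.3] ang 3.41 z 5.4
wrist tray 40242 c [ 546.4 -305.5] size [199.3 139.5] ang 3.38 z 4.8
```

Emit:
step_arm:
  rows:
    - [255,0,-1,-20,0,0,0]
    - [255,0,-1,-38,0,0,0]
    - [255,0,-1,-48,0,0,0]
    - [255,0,-1,-53,0,0,0]
    - [255,0,-1,-54,0,0,0]
    - [255,0,-1,-54,0,0,0]
    - [150,0,-1,-54,0,0,0]
    - [150,0,-1,-54,0,0,0]
    - [150,0,-1,-54,0,0,0]
    - [150,0,-1,-54,0,0,0]
    - [150,0,-1,-40,0,0,0]
    - [150,0,-1,0,0,0,0]
    - [150,0,30,30,0,0,0]
    - [150,-20,75,60,0,0,0]
    - [150,-40,120,80,0,0,0]
    - [150,-60,165,90,0,0,-4]
    - [150,-70,200,90,0,0,-9]
    - [150,-70,220,90,0,0,-9]
    - [150,-70,220,90,0,0,-9]
    - [150,-70,220,90,0,0,-9]

```text
time: 54.1
tcp_pos: [0.5202, -0.0833, 0.1925]
tcp_rot: [0.001, 0.048, 0.999, -0.001]
ft_force: [-0.1, 0.3, 0.1]
grip_width: 0.039
grip_force: 0.0
```

```bash
python3 look.py scene side
```

```text
[ 0.5202 -0.0833  0.1925] [ 0.001  0.048  0.999 -0.001]
scene rib 151 c [ 591.2 -305.4] size [50.1 14.1] ang 3.3 z 52.7
scene rib 68 c [539.6   8.3] size [84.5 34.5] ang 59.16 z 59.4
scene rib 38 c [481.6  20.8] size [23.2 19.1] ang 84.15 z 56.2
scene rib 92 c [594.2  11.5] size [13.7 49.8] ang 85.91 z 67.7
scene rib 79 c [603.7 111.5] size [14.6 49.1] ang 83.4 z 67.5
[ 0.5202 -0.084   0.1922] [ 0.001  0.048  0.999 -0.   ]
side rib 45 c [519.8  25.3] size [77.2 33.1] ang 84.09 z 54.7
side rib 81 c [593.9  16.4] size [15.5 49.8] ang 87.3 z 65.4
side rib 40 c [482.4  25.6] size [22.8 15.6] ang 84.01 z 54.2
side rib 90 c [602.8 115.2] size [15.8 48.9] ang 85.08 z 65.4
```

Emit:
step_arm:
  rows:
    - [150,30,40,0,0,0,0]
    - [150,60,80,-20,0,0,0]
    - [150,73,97.5,-50,0,0,0]
    - [150,73,97.5,-85,0,0,0]
    - [150,73,97.5,-85,0,0,0]
    - [150,73,97.5,-115,0,0,0]
    - [150,73,97.5,-130,0,0,0]
    - [150,73,97.5,-130,0,0,0]
    - [255,73,97.5,-130,0,0,0]
    - [255,73,97.5,-130,0,0,0]
    - [255,73,97.5,-130,0,0,0]
    - [255,73,97.5,-130,0,0,0]
    - [255,73,97.5,-130,0,0,0]
    - [255,73,97.5,-130,0,0,0]
  grip_force: 45

```text
time: 55.6
tcp_pos: [0.5938, 0.0141, 0.0629]
tcp_rot: [0.001, 0.048, 0.999, -0.0]
ft_force: [-0.6, -0.7, 6.0]
grip_width: 0.0135
grip_force: 45.0
```

Emit:
step_arm:
  rows:
    - [255,0,0,10,0,0,0]
    - [255,0,0,30,0,0,0]
    - [255,0,0,65,0,0,0]
    - [255,0,-10,95,0,0,4]
    - [255,-5,-50,100,0,0,9]
    - [255,-15,-95,100,0,0,9]
    - [255,-30,-140,100,0,0,9]
    - [255,-50,-185,100,0,0,9]
    - [255,-70,-230,90,0,0,9]
    - [255,-85,-275,70,0,0,9]
    - [255,-97,-310,50,0,0,9]
    - [255,-102,-323,40,0,0,9]
    - [255,-102,-323,40,0,0,9]
    - [255,-102,-323,40,0,0,9]
    - [255,-102,-323,40,0,0,9]

```text
time: 57.1
tcp_pos: [0.492, -0.3074, 0.1024]
tcp_rot: [0.001, -0.031, 1.0, -0.0]
ft_force: [-0.5, -0.7, -0.9]
grip_width: 0.0134
grip_force: 45.0
```

```bash
python3 held.py
```

```text
tcp [ 0.492  -0.3074  0.1024] yaw 183.57 w 0.01341046930309305 f 44.99958515167236
side 223 u [-44.8  44. ] v [-36.2  19.2] rect [-2.3 -8.5] [60.7 92.3] 83.5 ztop -27.6 v- [-35.7  25.7] v+ [-22.3  16.1]
scene 313 u [-45.  44.] v [-31.7  32.9] rect [-0.3  0.3] [66.4 91.2] 88.4 ztop -24.9 v- [-31.4  32.9] v+ [ 6.5 18.1]
wrist 5832 u [-42.7  45.6] v [-32.3  32.3] rect [0.6 0.1] [90.4 66.2] 0.1 ztop -25.1 v- [-32.7  33. ] v+ [-17.6  17.6]
```

Emit:
step_arm:
  rows:
    - [255,-1,-1,-20,0,0,0]
    - [255,-1,-1,-38,0,0,0]
    - [255,-1,-1,-48,0,0,0]
    - [255,-1,-1,-53,0,0,0]
    - [255,-1,-1,-54,0,0,0]
    - [255,-1,-1,-54,0,0,0]
    - [150,-1,-1,-54,0,0,0]
    - [150,-1,-1,-54,0,0,0]
    - [150,-1,-1,-54,0,0,0]
    - [150,-1,-1,-54,0,0,0]
    - [150,-1,-1,-40,0,0,0]
    - [150,-1,-1,0,0,0,0]
    - [150,0,30,40,0,0,0]
    - [150,5,75,80,0,0,0]
    - [150,15,120,90,0,0,0]
    - [150,25,165,90,0,0,-4]
    - [150,30,210,90,0,0,-9]
    - [150,35,250,90,0,0,-9]
    - [150,35,250,90,0,0,-9]
    - [150,35,250,90,0,0,-9]

```text
time: 59.25
tcp_pos: [0.526, -0.0581, 0.1925]
tcp_rot: [0.001, 0.047, 0.999, -0.0]
ft_force: [0.1, -0.3, -0.8]
grip_width: 0.0385
grip_force: 0.0
```

```bash
python3 look.py scene side
```

```text
[ 0.526  -0.0581  0.1925] [ 0.001  0.047  0.999 -0.   ]
scene rib 132 c [ 491.3 -311.2] size [50.1 14.2] ang 3.12 z 52.6
scene rib 151 c [ 590.  -305.6] size [51.1 14.7] ang 2.66 z 52.6
scene rib 79 c [527.1  17.1] size [80.7 37.9] ang 81.19 z 59.1
scene rib 39 c [483.6  21.4] size [21.4 18.8] ang 72.51 z 56.0
scene rib 80 c [605. 111.] size [15.2 46.5] ang 85.77 z 67.2
[ 0.5259 -0.059   0.1922] [ 0.001  0.048  0.999 -0.   ]
side rib 58 c [ 490.1 -307.3] size [49.  15.5] ang 1.64 z 50.2
side rib 49 c [ 590.1 -303. ] size [50.5 17.1] ang 4.06 z 49.8
side rib 38 c [507.3  29.9] size [78.7 27.1] ang 64.04 z 55.8
side rib 45 c [482.1  27.2] size [24.3 15.5] ang 87.81 z 53.8
side rib 88 c [602.2 115.6] size [13.9 48.7] ang 84.53 z 65.5
```

Now the pocket 1 cassette at (603,113.2), a shift of (+77, +172, -130).

Emit:
step_arm:
  rows:
    - [150,20,45,0,0,0,0]
    - [150,40,90,0,0,0,0]
    - [150,60,135,-10,0,0,0]
    - [150,77,172,-40,0,0,0]
    - [150,77,172,-80,0,0,0]
    - [150,77,172,-85,0,0,0]
    - [150,77,172,-115,0,0,0]
    - [150,77,172,-130,0,0,0]
    - [150,77,172,-130,0,0,0]
    - [255,77,172,-130,0,0,0]
    - [255,77,172,-130,0,0,0]
    - [255,77,172,-130,0,0,0]
    - [255,77,172,-130,0,0,0]
    - [255,77,172,-130,0,0,0]
    - [255,77,172,-130,0,0,0]
  grip_force: 45

```text
time: 60.85
tcp_pos: [0.6038, 0.1133, 0.063]
tcp_rot: [0.001, 0.048, 0.999, -0.0]
ft_force: [-1.1, -0.9, 5.9]
grip_width: 0.0139
grip_force: 45.0
```

Emit:
step_arm:
  rows:
    - [255,0,0,10,0,0,0]
    - [255,0,0,30,0,0,0]
    - [255,0,0,65,0,0,0]
    - [255,-10,-10,100,0,0,4]
    - [255,-30,-50,110,0,0,9]
    - [255,-50,-95,110,0,0,9]
    - [255,-70,-140,110,0,0,9]
    - [255,-90,-185,110,0,0,9]
    - [255,-110,-230,110,0,0,9]
    - [255,-130,-275,110,0,0,9]
    - [255,-150,-315,100,0,0,9]
    - [255,-170,-355,85,0,0,9]
    - [255,-190,-395,65,0,0,9]
    - [255,-205,-420,50,0,0,9]
    - [255,-212,-429,40,0,0,9]
    - [255,-212,-429,40,0,0,9]
    - [255,-212,-429,40,0,0,9]
    - [255,-212,-429,40,0,0,9]
    - [255,-212,-429,40,0,0,9]

```text
time: 62.75
tcp_pos: [0.3919, -0.315, 0.1023]
tcp_rot: [0.001, -0.031, 1.0, -0.001]
ft_force: [0.7, -0.4, -1.7]
grip_width: 0.0138
grip_force: 45.0
```

```bash
python3 held.py
```

```text
tcp [ 0.3919 -0.315   0.1023] yaw 183.57 w 0.01379648879784061 f 44.99943137168884
side 258 u [-44.7  44.4] v [-36.4  22.3] rect [-0.9 -3.7] [68.3 91.6] 87.1 ztop -27.9 v- [-35.2  27. ] v+ [-22.   16.9]
scene 255 u [-44.5  44.1] v [-31.5  33.4] rect [0.6 0.8] [91.6 66.3] 0.5 ztop -25.2 v- [-31.   33.1] v+ [ 7.9 18.5]
wrist 5898 u [-41.6  46.7] v [-32.2  32.3] rect [1.7 0. ] [66.1 90.7] 89.9 ztop -25.5 v- [-32.5  32.9] v+ [-17.6  17.6]
```

Emit:
step_arm:
  rows:
    - [255,-0.5,0,-20,0,0,0]
    - [255,-0.5,0,-38,0,0,0]
    - [255,-0.5,0,-48,0,0,0]
    - [255,-0.5,0,-53,0,0,0]
    - [255,-0.5,0,-54,0,0,0]
    - [255,-0.5,0,-54,0,0,0]
    - [150,-0.5,0,-54,0,0,0]
    - [150,-0.5,0,-54,0,0,0]
    - [150,-0.5,0,-54,0,0,0]
    - [150,-0.5,0,-54,0,0,0]
    - [150,-0.5,0,-40,0,0,0]
    - [150,-0.5,0,0,0,0,0]
    - [150,0,40,40,0,0,0]
    - [150,0,85,80,0,0,0]
    - [150,0,130,90,0,0,0]
    - [150,0,150,90,0,0,0]
    - [150,0,150,90,0,0,0]
    - [150,0,150,90,0,0,0]

```text
time: 64.7
tcp_pos: [0.3911, -0.1657, 0.1924]
tcp_rot: [0.001, -0.031, 1.0, -0.001]
ft_force: [-0.4, -0.0, -0.7]
grip_width: 0.0387
grip_force: 0.0
```

```bash
python3 look.py scene side
```

```text
[ 0.3911 -0.1657  0.1924] [ 0.001 -0.031  1.    -0.001]
scene rib 105 c [ 382.4 -319.3] size [48.8 14.3] ang 2.45 z 52.5
scene rib 125 c [ 490.5 -310.9] size [51.8 14.1] ang 2.22 z 52.8
scene rib 150 c [ 591.1 -305.6] size [49.7 14.6] ang 1.77 z 52.8
scene rib 77 c [538.3   9.6] size [85.3 35.5] ang 59.22 z 59.2
scene rib 38 c [483.7  20.3] size [18.2 20. ] ang 3.52 z 56.2
[ 0.3909 -0.1662  0.192 ] [ 0.    -0.03   1.    -0.001]
side rib 60 c [ 381.5 -315.5] size [47.4 15.9] ang 4.45 z 50.5
side rib 51 c [ 490.2 -305.8] size [49.4 17.2] ang 4.87 z 49.9
side rib 49 c [ 590.2 -301.3] size [49.5 16.9] ang 1.44 z 50.0
side rib 46 c [482.6  26.5] size [24.1 16.1] ang 77.01 z 53.8
side rib 18 c [512.9  50.8] size [45.2 23.3] ang 45.64 z 56.1
```

View pics/scene_l.png

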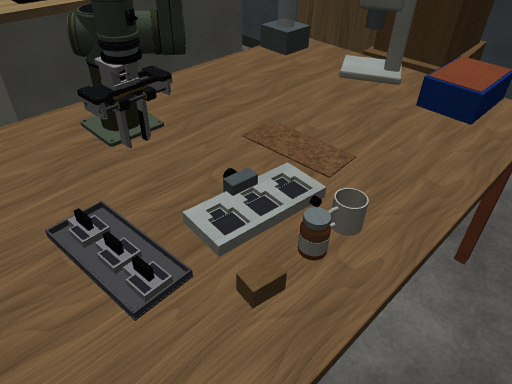

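The picture shows the three cassettes in the tray at (85,220), (115,243) and (144,268), the knob home, and the bystanders in place. The last cassette shifted about 9 mm towards the tray's end wall, so I'll check that it lies flat.

Run:
```python
from m import *
acc={}
for n in("scene","scene","side"):
    P,C=pts((n,)); 
    for x0,y0 in((382,-317),(490.5,-309),(590.5,-304)):
        d=P*1000-[x0,y0,0]
        m=(abs(d[:,0])<48)&(abs(d[:,1])<36)&(d[:,2]>16)&(d[:,2]<36)&(C.max(1)>75)
        Q=d[m]
        for _ in range(4):
            A=np.c_[Q[:,:2],np.ones(len(Q))]; k=np.linalg.lstsq(A,Q[:,2],rcond=None)[0]; r=Q[:,2]-A@k; Q=Q[abs(r)<2.5]
        print(n,x0,len(Q),"tilt rad",k[:2].round(3),"z",k[2].round(1),np.percentile(Q[:,0],[1,99]).round(0))
```

```text
scene 382 294 tilt rad [0.008 0.007] z 22.8 [-46.  44.]
scene 490.5 345 tilt rad [ 0.006 -0.006] z 22.9 [-43.  45.]
scene 590.5 409 tilt rad [ 0.001 -0.   ] z 22.9 [-43.  45.]
scene 382 283 tilt rad [ 0.007 -0.004] z 22.6 [-47.  45.]
scene 490.5 346 tilt rad [-0.  0.] z 22.9 [-44.  45.]
scene 590.5 409 tilt rad [ 0.004 -0.   ] z 23.0 [-43.  45.]
side 382 200 tilt rad [-0.    -0.007] z 20.3 [-47.  44.]
side 490.5 173 tilt rad [0.004 0.014] z 20.3 [-44.  45.]
side 590.5 156 tilt rad [-0.002 -0.009] z 20.3 [-44.  45.]
```

All three are flat, with the slab top at 23 mm and tilt under 0.015 rad. Handing in.

```bash
python3 -c "
from workcell import *
print(hand_in())"
```

```text
the job is handed in; nothing more can be done
None
```

The job is handed in, with no verdict returned: all three cassettes were seated, held under vacuum for over 12 s, and now lie flat in the tray with the knob home and the jar, carton and mug untouched.

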